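# Scribe the stitch line on a weighted and bolted pattern board

## Task

Make the pattern board ready and scribe its stitch line: stand every pattern weight that is there on a blue spot of the board (one to a spot, any spot) and slide the bolt fully home into its keeper. Then take the orange scriber and draw its steel tip along the black seam line all the way from the green dot to the red dot, tip on the board and slowly, about 1 to 2 cm per second. Finally lay the scriber back in the notches of its stand, tip the same way as before, and unlock the jig by drawing the bolt fully back. Leave the weights on their spots and the other things on the bench alone.

Things in the scene. Friction and masses are not known exactly. Their poses are not given: they have to be found in the camera images.
- jig: Fixed aluminium jig plate, 12 mm thick, x -110..125, y -145..200 mm; stops 8 mm high hold the board. Origin: on the bench below the board's origin; x points roughly away from the robot, y left, z up. Left end: dark bolt guide cheeks (x -95..-25, y 144..152 and 168..176, top 38 mm above the bench) and brass keeper with closed top (x 24..46, y 144..176, top 49 mm).
- bolt (a joint): Slide of the steel bolt along the jig's +x direction (away from the robot), metres: 0 = fully drawn back against its stop, 0.060 = fully home in the brass keeper against its end stop. Friction about 2 N; it stays where it is left. When home its bar crosses over the board's tongue.
- bolt_knob (a point): Centre of the bolt's upright red round knob, 18 mm in diameter and 30 mm tall, the place to grip from above; about 61 mm above the bench, knob top about 75 mm. Moves with the bolt; its axes are the jig's.
- board: Light wooden pattern board, x -80..110, y -134..134 mm, 12 mm thick, with a tongue 40 mm wide reaching to y 183 mm at its left end, lying loose (1.5 mm play) between the stops on the jig plate. Origin: on the underside; top face at z 12 mm (24 mm above the bench). Same axes as the jig. 0.6 kg. Weight spots on its far half, seam on its near half.
- pad0 (a point): Centre of blue spot 0 (64 mm disc, flush) on the board's top face; the spots lie in a row along the board's y, 85 mm apart, right one.
- pad1 (a point): Centre of blue spot 1 (64 mm disc, flush) on the board's top face; the spots lie in a row along the board's y, 85 mm apart, middle one.
- pad2 (a point): Centre of blue spot 2 (64 mm disc, flush) on the board's top face; the spots lie in a row along the board's y, 85 mm apart, left one.
- seam0 (a point): Point on the black seam line (5 mm wide) on the board's top face: green start dot. The line runs straight from each point to the next, seam0 (green dot) to seam7 (red dot), 215 mm in all.
- seam1 (a point): Point on the black seam line (5 mm wide) on the board's top face: middle of the first slant. The line runs straight from each point to the next, seam0 (green dot) to seam7 (red dot), 215 mm in all.
- seam2 (a point): Point on the black seam line (5 mm wide) on the board's top face: first corner. The line runs straight from each point to the next, seam0 (green dot) to seam7 (red dot), 215 mm in all.
- seam3 (a point): Point on the black seam line (5 mm wide) on the board's top face: one third along the straight. The line runs straight from each point to the next, seam0 (green dot) to seam7 (red dot), 215 mm in all.
- seam4 (a point): Point on the black seam line (5 mm wide) on the board's top face: two thirds along the straight. The line runs straight from each point to the next, seam0 (green dot) to seam7 (red dot), 215 mm in all.
- seam5 (a point): Point on the black seam line (5 mm wide) on the board's top face: second corner. The line runs straight from each point to the next, seam0 (green dot) to seam7 (red dot), 215 mm in all.
- seam6 (a point): Point on the black seam line (5 mm wide) on the board's top face: middle of the last slant. The line runs straight from each point to the next, seam0 (green dot) to seam7 (red dot), 215 mm in all.
- seam7 (a point): Point on the black seam line (5 mm wide) on the board's top face: red end dot. The line runs straight from each point to the next, seam0 (green dot) to seam7 (red dot), 215 mm in all.
- weight0: Pattern weight, may be absent: dark steel disc 56 mm in diameter and 22 mm high, with a neck and on top a brass knob 28 mm in diameter from 30 to 56 mm above its underside. Origin: centre of the underside, z up. About 0.45 kg. Grip the knob from above.
- weight1: Pattern weight, may be absent: dark steel disc 56 mm in diameter and 22 mm high, with a neck and on top a brass knob 28 mm in diameter from 30 to 56 mm above its underside. Origin: centre of the underside, z up. About 0.45 kg. Grip the knob from above.
- weight2: Pattern weight, may be absent: dark steel disc 56 mm in diameter and 22 mm high, with a neck and on top a brass knob 28 mm in diameter from 30 to 56 mm above its underside. Origin: centre of the underside, z up. About 0.45 kg. Grip the knob from above.
- stand: Fixed grey scriber stand. Origin: centre of its underside; base 125 (x) x 50 (y) x 6 mm. Two posts 12 mm thick at x -38 and +38 mm, each with a notch 24 mm wide, open at the top, floor 24 mm above the bench, notch walls up to 36 mm. The scriber lies in both notches along the stand's x, tip towards -x. Free space of 64 mm between the posts for the fingers.
- scriber: Scriber: orange square handle 16 x 16 mm, from x -48 to +52 mm, with a thin steel shank 5 mm thick to the tip at x -105 mm. Origin: on the axis near the handle's middle and near the centre of mass. The x axis runs along the handle, away from the tip. Lying in the stand its axis is 32 mm above the bench; flat on a surface 8 mm. 0.06 kg.
- scriber_tip (a point): The extreme end of the scriber's steel tip, 105 mm from the origin along -x; the tip is round, 5 mm thick.
- glue: Bystander: yellow glue bottle, 48 mm in diameter, 120 mm tall. Origin: underside centre.
- polish: Bystander: blue round polish tin, 72 mm in diameter, 30 mm high. Origin: underside centre.
Not all that is in view belongs to the job. What is shaped like the weight0 but brown is not meant.

How it is judged:
On the way, in this order (a step that is already met when the one before it is completed fails the run):
1. every weight present stands on a blue spot and the bolt is home ((horizontal distance between weight0 and pad0 below 0.015 m or horizontal distance between weight0 and pad1 below 0.015 m or horizontal distance between weight0 and pad2 below 0.015 m) and z of weight0 in the frame of board between 0.008 and 0.018 m and angle between each of weight0, weight1, weight2's own z axis and vertical below 0.15 rad and (horizontal distance between weight1 and pad0 below 0.015 m or horizontal distance between weight1 and pad1 below 0.015 m or horizontal distance between weight1 and pad2 below 0.015 m) and z of weight1 in the frame of board between 0.008 and 0.018 m and (horizontal distance between weight2 and pad0 below 0.015 m or horizontal distance between weight2 and pad1 below 0.015 m or horizontal distance between weight2 and pad2 below 0.015 m) and z of weight2 in the frame of board between 0.008 and 0.018 m and value of joint bolt above 0.054 m), for 0.2 s.
2. scriber tip on the seam at the green start dot, moving slowly, bolt home (horizontal distance between scriber_tip and seam0 below 0.008 m and z of scriber_tip in the frame of board below 0.017 m and linear speed of scriber below 0.04 m/s and value of joint bolt above 0.054 m), for 0.1 s.
3. scriber tip on the seam at the middle of the first slant, moving slowly, bolt home (horizontal distance between scriber_tip and seam1 below 0.008 m and z of scriber_tip in the frame of board below 0.017 m and linear speed of scriber below 0.04 m/s and value of joint bolt above 0.054 m), for 0.1 s.
4. scriber tip on the seam at the first corner, moving slowly, bolt home (horizontal distance between scriber_tip and seam2 below 0.008 m and z of scriber_tip in the frame of board below 0.017 m and linear speed of scriber below 0.04 m/s and value of joint bolt above 0.054 m), for 0.1 s.
5. scriber tip on the seam at the one third along the straight, moving slowly, bolt home (horizontal distance between scriber_tip and seam3 below 0.008 m and z of scriber_tip in the frame of board below 0.017 m and linear speed of scriber below 0.04 m/s and value of joint bolt above 0.054 m), for 0.1 s.
6. scriber tip on the seam at the two thirds along the straight, moving slowly, bolt home (horizontal distance between scriber_tip and seam4 below 0.008 m and z of scriber_tip in the frame of board below 0.017 m and linear speed of scriber below 0.04 m/s and value of joint bolt above 0.054 m), for 0.1 s.
7. scriber tip on the seam at the second corner, moving slowly, bolt home (horizontal distance between scriber_tip and seam5 below 0.008 m and z of scriber_tip in the frame of board below 0.017 m and linear speed of scriber below 0.04 m/s and value of joint bolt above 0.054 m), for 0.1 s.
8. scriber tip on the seam at the middle of the last slant, moving slowly, bolt home (horizontal distance between scriber_tip and seam6 below 0.008 m and z of scriber_tip in the frame of board below 0.017 m and linear speed of scriber below 0.04 m/s and value of joint bolt above 0.054 m), for 0.1 s.
9. scriber tip on the seam at the red end dot, moving slowly, bolt home (horizontal distance between scriber_tip and seam7 below 0.008 m and z of scriber_tip in the frame of board below 0.017 m and linear speed of scriber below 0.04 m/s and value of joint bolt above 0.054 m), for 0.1 s.
At the end, for the whole second after the job is handed in: Every weight present stands upright and still on a blue spot (centre within 15 mm), the bolt is drawn back to within 6 mm of its stop, the board lies in its stops, and the scriber lies still in both stand notches (centre within 22 mm, within 0.2 rad, tip towards the stand's -x) ((horizontal distance between weight0 and pad0 below 0.015 m or horizontal distance between weight0 and pad1 below 0.015 m or horizontal distance between weight0 and pad2 below 0.015 m) and z of weight0 in the frame of board between 0.008 and 0.018 m and angle between each of weight0, weight1, weight2's own z axis and vertical below 0.15 rad and (horizontal distance between weight1 and pad0 below 0.015 m or horizontal distance between weight1 and pad1 below 0.015 m or horizontal distance between weight1 and pad2 below 0.015 m) and z of weight1 in the frame of board between 0.008 and 0.018 m and (horizontal distance between weight2 and pad0 below 0.015 m or horizontal distance between weight2 and pad1 below 0.015 m or horizontal distance between weight2 and pad2 below 0.015 m) and z of weight2 in the frame of board between 0.008 and 0.018 m and linear speed of each of weight0, weight1, weight2, scriber below 0.03 m/s and value of joint bolt below 0.006 m and horizontal distance between scriber and stand below 0.022 m and z of scriber in the frame of stand between 0.027 and 0.037 m and angle between the x axis of scriber and the x axis of stand, either way round below 0.2 rad and x of scriber_tip in the frame of stand below 0 m and horizontal distance between board and jig below 0.006 m and z of board in the frame of jig below 0.016 m); the robot touches nothing.
It fails at once if the glue is disturbed (moved more than 40 mm) (distance of glue from where it was at the start of the episode above 0.04 m).
It fails at once if the polish is disturbed (moved more than 40 mm) (distance of polish from where it was at the start of the episode above 0.04 m).
Of weight0, weight1, weight2 only 2 to 3 are there at a start; the rules pass over those that are not, and their reading is None.
At some moment in a run one of weight0, weight1, weight2 may be knocked a few centimetres aside while the robot is not near it.
Once in a run the grip may slacken for a moment while it holds something.
It also fails if it takes over 208 s, if anything falls off the work surface, if the arm or the gripper's body presses on something with over 40 N, if the wrist force passes 120 N, or if a joint passes its speed limit or range.

## Robot

A 7-joint arm with a two-finger parallel gripper is mounted at the origin on the work surface. World frame = base frame: x ahead of the robot, y to its left, z up, the work surface at z = 0. Lengths are in m, angles in rad, forces in N, time in s.
With the tool pointing down it reaches from about 0.4 to 0.875 m from the base axis. Payload 6.5 kg.
Tool frame: the origin (TCP) lies at the very end of the fingers, on their centre line; the grasp point (between the pads) lies 19 mm behind it; z points along the fingers, x is the direction in which the jaws open and shut, and the axes are right-handed (so a half turn about z gives the same grasp; the last joint's range is limited). The gripper opens to 88 mm and grips with 3 to 60 N. Pads are 18 mm wide; open, the fingers measure 123 mm over their backs; the gripper's body (75 mm by 187 mm) begins 45 mm behind the grasp point.
Start: joints at [-0.066, 0.536, -0.004, 1.538, 0.003, 1.067, -0.071], TCP at [0.65, 0, 0.239] pointing down, gripper open.
Joint ranges: [-2.7, 2.7], [-0.37, 2.16], [-1.27, 1.26], [0.24, 2.4], [-1.31, 4.45], [0.19, 1.91], [-2.76, 2.76]. Speed limits (rad/s): [2.39, 2.39, 3.14, 3.14, 3.14, 3.14, 3.14].

## Interface

Orientations are given as a unit quaternion [x, y, z, w].
In Python, from plant import * gives the robot as it stands. The module is installed in compiled form; this text tells all that it offers.
- The arm moves only by the shell command python3 -m handwheel 'ROWS' [OPENING] [FORCE]. ROWS is JSON, a list of rows, each a list of 6 numbers: the shift along the tool's x, y, z in mm, then the turn, a rotation vector about the tool's x, y, z in degrees. A call has 1 to 10 rows; each row is the pose to reach, as a shift and turn from the pose measured when the call began, along the tool's axes at that moment; what a row does not reach only later rows make up. A row lasts 1/12 s, in which the tool goes at most 41.7 mm and 7.16 degrees, less where a joint would pass 70% of its speed; a pose out of reach is approached as far as the arm can. A call with a gripper value outside its range is refused whole. OPENING is the opening, from 0 (shut) to 1 (fully open), set as the call begins (- or left out, the last holds). The fingers move at their own pace and stop on an object; FORCE is the grip in N (left out, the last holds). Time passes only in rows, so rows that repeat a pose let the fingers close. It gives the time, the measured TCP pose, the force and the opening at its end, in the units of the state.
- sense(): the state, without advancing time (a new reading comes with each control period).
- camera(name): name is "scene" or "side" or "wrist"; returns a dict with "img" (400x640x3 uint8, red, green, blue), "vfov" (degrees; the focal length in pixels is half the picture's height over the tangent of half this angle, whatever the lens; pixels are square), "cx", "cy" (the principal point, pixels), "xyz" and "rotation" of the camera in the world; the wrist camera has in their place "mount" (4x4, takes a point from camera to tool coordinates, whose origin is the TCP and whose axes are the tool frame's). Camera axes: x right, y down, z forward; pixel columns grow to the right and rows downward; lengths in m; the calibration is good to about 2 mm. A picture is of the moment at which its call begins: read the wrist's pose just before it. There is no depth.
- close_job(): hands the job in, once; it reports no verdict.
The state is a dict: "clock": time; "q": joint angles; "qvel": joint speeds; "joint_torque": joint torques, N m; "ee_pos": TCP position; "tool_rot": TCP orientation; "contact_force": force on the tool from outside, world axes, zero at the start; "moment": the same for the moment, N m; "grip_width": finger opening in m.
Only numpy, scipy, OpenCV 4.12 (cv2) and the standard library are available. Lean on these libraries where they do the work, as an engineer would, in place of code of your own. Each camera call takes 0.05 s, during which the arm holds its last target. There are 200 camera calls.

## Working session

There is one attempt and no reset: what is moved stays moved. The work goes in short steps, Python scripts to look and compute and a shell command to move; the robot and the scene stay as the last step left them, time stands still between calls to the robot, and variables do not carry over. Pictures are saved under pics/ and viewed, about 12 in all and at most 16, crops included, and the job is handed in when it is done.

```bash
mkdir -p pics; cat > h.py <<'E'
from plant import *
import numpy as np, cv2
from scipy.spatial.transform import Rotation as R
def rot(r):
    r=np.array(r,float); return r if r.shape==(3,3) else R.from_quat(r).as_matrix()
def cam(n):
    s=sense(); c=camera(n); c['f']=200/np.tan(np.radians(c['vfov'])/2)
    if n=='wrist':
        T=np.eye(4);T[:3,:3]=rot(s['tool_rot']);T[:3,3]=s['ee_pos'];M=T@np.array(c['mount']);c['P']=M[:3,3];c['R']=M[:3,:3]
    else: c['P']=np.array(c['xyz']);c['R']=rot(c['rotation'])
    return c
def save(c,fn,box=None,k=1):
    im=c['img'][:,:,::-1]
    if box: im=im[box[1]:box[3],box[0]:box[2]]
    cv2.imwrite('pics/'+fn,cv2.resize(im,None,fx=k,fy=k,interpolation=cv2.INTER_CUBIC))
def pt(c,u,v,z):
    d=c['R']@np.array([(u-c['cx'])/c['f'],(v-c['cy'])/c['f'],1]);return c['P']+d*(z-c['P'][2])/d[2]
def px(c,p):
    q=c['R'].T@(np.array(p)-c['P']);return q[:2]/q[2]*c['f']+[c['cx'],c['cy']]
def shift(p,yaw=None):
    "shift mm in tool axes from now to world TCP p"
    s=sense();return np.round(rot(s['tool_rot']).T@(np.array(p)-s['ee_pos'])*1000,1)
E
python3 - <<'E'
from h import *
import pickle
s=sense();print(s)
for n in('scene','side','wrist'):
    c=cam(n);save(c,n+'0.png');pickle.dump(c,open(n+'0.pkl','wb'));print(n,c['P'].round(3),c['R'].round(2).tolist(),c['f'],c['cx'],c['cy'],[k for k in c])
E
```

```text
{'clock': 0.0, 'q': array([-0.06616688,  0.53716507, -0.00444957,  1.53882216,  0.00256516,
        1.0672979 , -0.07120072]), 'qvel': array([ 0.00111768,  0.00049984,  0.00096622,  0.00033224,  0.00166205,
       -0.00162028,  0.00017043]), 'joint_torque': array([-1.69933578e-04, -5.70981932e+01,  9.90184285e-01, -2.51597965e+01,
       -5.62433247e-02,  1.80829730e-02,  2.02785413e-04]), 'ee_pos': array([ 6.49406893e-01, -2.04600145e-05,  2.37859542e-01]), 'tool_rot': array([ 9.99999644e-01,  1.52808807e-05, -8.42351778e-04,  4.39914253e-05]), 'contact_force': array([-0.29668299,  0.26173027, -0.17587999]), 'moment': array([ 7.73939343e-05, -5.60696399e-03, -1.33951651e-03]), 'grip_width': 0.08824478506029655}
scene [ 1.508 -0.593  0.953] [[0.54, 0.52, -0.66], [0.84, -0.34, 0.43], [-0.0, -0.79, -0.62]] 516.4340935809006 316.8303503700778 203.94760389448052 ['img', 'vfov', 'cx', 'cy', 'xyz', 'rotation', 'f', 'P', 'R']
side [0.175 0.735 0.612] [[-0.88, -0.27, 0.4], [-0.48, 0.48, -0.73], [0.01, -0.84, -0.55]] 367.3662067880186 321.1155059875419 194.37542310684898 ['img', 'vfov', 'cx', 'cy', 'xyz', 'rotation', 'f', 'P', 'R']
wrist [0.651 0.083 0.385] [[1.0, 0.0, -0.0], [0.0, -0.95, -0.32], [-0.0, 0.32, -0.95]] 339.96168851653454 321.1432395970272 201.26382290848534 ['img', 'vfov', 'cx', 'cy', 'mount', 'f', 'P', 'R']
```

View images.

View pics/scene0.png

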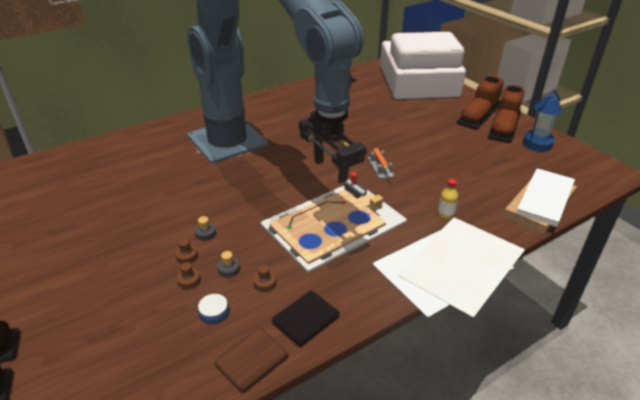

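View pics/wrist0.png

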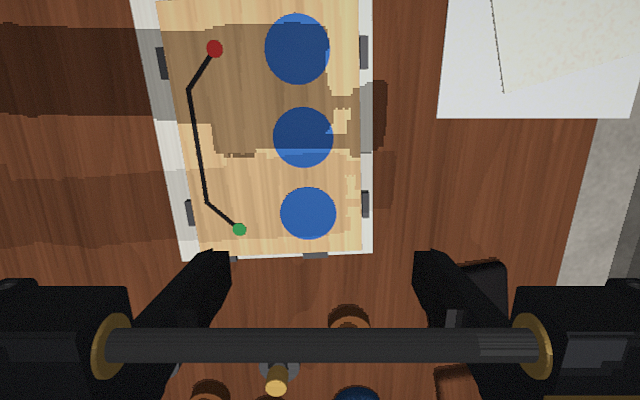

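View pics/side0.png

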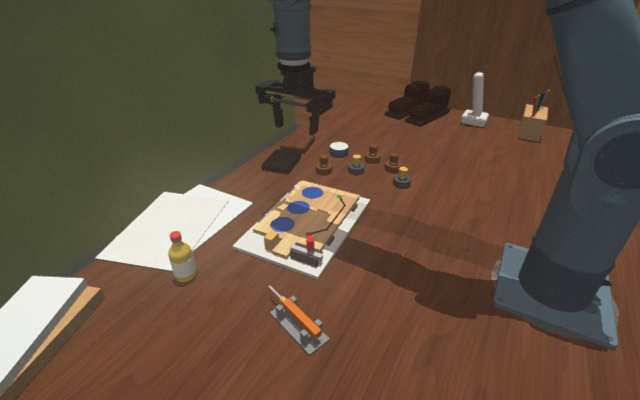

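```bash
python3 - <<'E'
from h import *
import pickle
w=pickle.load(open('wrist0.pkl','rb'));c=pickle.load(open('scene0.pkl','rb'));s=pickle.load(open('side0.pkl','rb'))
for n,u,v in [('s0',239,229),('s2',207,203),('s5',188,90),('s7',215,48),('p0',308,213),('p1',303,137),('p2',297,48)]: print(n,pt(w,u,v,.024).round(4))
for n,u,v in [('w0',204,221),('w1',227,257),('b',185,243),('b',187,267),('b',264,270)]: print(n,pt(c,u,v,.05).round(3))
for n,u,v in [('w0',403,172),('w1',357,158),('b',394,157),('b',374,149),('b',324,159)]: print(n,pt(s,u,v,.05).round(3))
print('tin',pt(c,213,302,.03),pt(s,339,148,.03),'knob',pt(c,353,176,.075),pt(s,310,237,.075))
print('scr side',pt(s,272,289,.032),pt(s,320,333,.035),'p',[pt(s,u,v,.024).round(3) for u,v in[(282,225),(298,208),(313,192)]],'glue',pt(s,184,280,0))
print('w1 wrist',pt(w,276,387,.056))
save(c,'sc1.png',(150,140,470,340),2.5)
E
```

```text
s0 [ 0.5567 -0.0716  0.024 ]
s2 [ 0.5232 -0.0401  0.024 ]
s5 [0.5167 0.0804 0.024 ]
s7 [0.5477 0.1192 0.024 ]
p0 [ 0.6363 -0.0519  0.024 ]
p1 [0.632  0.0335 0.024 ]
p2 [0.6275 0.1193 0.024 ]
w0 [ 0.435 -0.264  0.05 ]
w1 [ 0.598 -0.272  0.05 ]
b [ 0.491 -0.341  0.05 ]
b [ 0.577 -0.369  0.05 ]
b [ 0.689 -0.216  0.05 ]
w0 [ 0.426 -0.253  0.05 ]
w1 [ 0.588 -0.268  0.05 ]
b [ 0.484 -0.335  0.05 ]
b [ 0.564 -0.358  0.05 ]
b [ 0.679 -0.208  0.05 ]
tin [ 0.6975927  -0.35700919  0.03      ] [ 0.69001933 -0.34245005  0.03      ] knob [0.5120854  0.18029951 0.075     ] [0.50410993 0.18161365 0.075     ]
scr side [0.51505292 0.31950509 0.032     ] [0.37639862 0.36535022 0.035     ] p [array([0.623, 0.123, 0.024]), array([0.627, 0.038, 0.024]), array([ 0.631, -0.053,  0.024])] glue [0.72072501 0.37058549 0.        ]
w1 wrist [ 0.59513847 -0.2715584   0.056     ]
```

View pics/sc1.png

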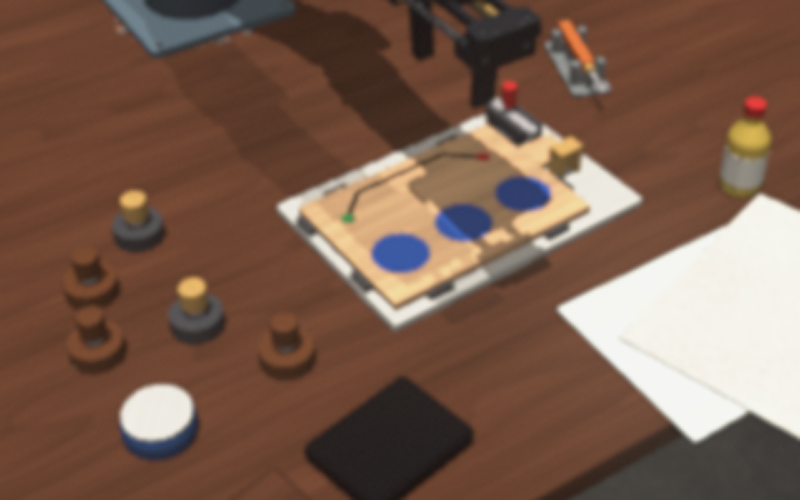

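Two weights: brass knobs on dark discs, at scene pixels (204,221) and (227,257). The three brown look-alikes at (185,243), (187,267) and (264,270) are not meant. The crop confirms this choice. I'll go above the second weight first.

```bash
python3 -m handwheel '[[-54,271,60,0,0,0],[-54,271,60,0,0,0],[-54,271,60,0,0,0],[-54,271,60,0,0,0],[-54,271,60,0,0,0],[-54,271,60,0,0,0],[-54,271,60,0,0,0],[-54,271,60,0,0,0],[-54,271,60,0,0,0],[-54,271,60,0,0,0]]' 0.65
python3 - <<'E'
from h import *
c=cam('wrist');save(c,'w1.png');print(sense()['ee_pos'])
h=cv2.cvtColor(c['img'],cv2.COLOR_RGB2HSV);m=cv2.inRange(h,(15,90,110),(32,255,255))
n,l,st,ce=cv2.connectedComponentsWithStats(m)
for i in range(1,n):
    if st[i,4]>150: print(st[i],ce[i].round(1),pt(c,*ce[i],.056).round(4))
E
```

```text
clock: 0.98
ee_pos: [0.5957, -0.2699, 0.1779]
tool_rot: [1.0, 0.0, -0.001, -0.001]
contact_force: [-0.3, 0.0, 0.3]
grip_width: 0.0575
[ 0.59624525 -0.2690333   0.17817564]
[104 169  48  37 568] [135.8 182.1] [ 0.4457 -0.2606  0.056 ]
[301 175  33  30 345] [316.7 183.4] [ 0.5938 -0.2614  0.056 ]
[159 313  31  67 973] [170.6 346.4] [ 0.4514 -0.4258  0.056 ]
[454 313  30  67 945] [471.4 346.1] [ 0.7437 -0.4248  0.056 ]
[474 395 119   5 552] [531.4 397.1] [ 0.8147 -0.4893  0.056 ]
```

View pics/w1.png

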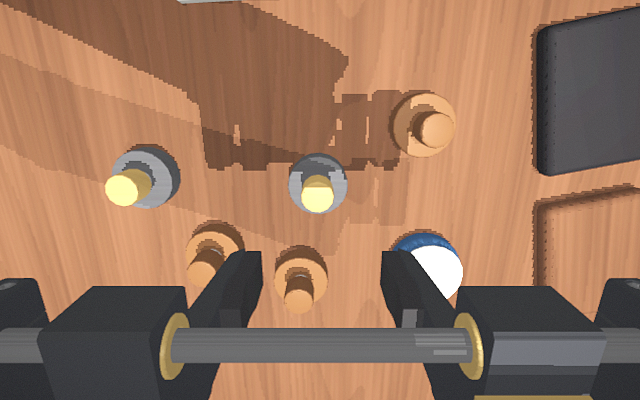

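Wrist view: weight 1's knob top is at (317,197), weight 0's at (122,190), and the brown decoys are clear of the jaws.

```bash
python3 - <<'E'
from h import *
c=cam('wrist')
for u,v in [(317.5,197),(122,190.5),(298,297),(434,130)]: print(pt(c,u,v,.056).round(4))
p=pt(c,317.5,197,.056);print(shift([p[0],p[1],.029]))
E
```

```text
[ 0.595  -0.2723  0.056 ]
[ 0.4336 -0.2672  0.056 ]
[ 0.5771 -0.369   0.056 ]
[ 0.6859 -0.2171  0.056 ]
[ -1.4   3.7 149.4]
```

```bash
python3 -m handwheel '[[-1.5,3.5,30,0,0,0],[-1.5,3.5,60,0,0,0],[-1.5,3.5,85,0,0,0],[-1.5,3.5,105,0,0,0],[-1.5,3.5,120,0,0,0],[-1.5,3.5,132,0,0,0],[-1.5,3.5,142,0,0,0],[-1.5,3.5,149,0,0,0],[-1.5,3.5,149,0,0,0]]'
python3 -m handwheel '[[0,0,0,0,0,0],[0,0,0,0,0,0],[0,0,0,0,0,0],[0,0,0,0,0,0],[0,0,0,0,0,0],[0,0,0,0,0,0]]' 0 45
python3 -m handwheel '[[0,0,-8,0,0,0],[0,0,-20,0,0,0],[0,0,-35,0,0,0],[0,0,-50,0,0,0],[0,0,-65,0,0,0],[0,0,-75,0,0,0],[0,0,-80,0,0,0],[0,0,-80,0,0,0]]'
python3 - <<'E'
from h import *
# targets: pad0 with yaw
print(shift([.6345,-.0525,.12]),sense()['grip_width'])
E
```

```text
clock: 1.83
ee_pos: [0.5945, -0.2716, 0.0284]
tool_rot: [1.0, 0.002, -0.001, -0.001]
contact_force: [-0.6, 0.1, -0.0]
grip_width: 0.0574
clock: 2.33
ee_pos: [0.5933, -0.2719, 0.0289]
tool_rot: [1.0, 0.001, -0.002, -0.001]
contact_force: [-4.4, 1.5, 5.9]
grip_width: 0.0269
clock: 3.0
ee_pos: [0.5946, -0.2725, 0.1109]
tool_rot: [1.0, 0.001, -0.001, -0.0]
contact_force: [0.1, -0.8, -4.4]
grip_width: 0.0269
[  40.5 -219.9   -9. ] 0.0269466621287479
```

```bash
python3 -m handwheel '[[4,-20,0,0,0,0],[9,-46,0,0,0,0],[14,-74,0,0,0,0],[19,-102,0,0,0,0],[25,-130,0,0,0,0],[30,-158,0,0,0,0],[35,-184,0,0,0,0],[39,-204,0,0,0,0],[41.5,-216,0,0,0,0],[41.5,-220,0,0,0,0]]'
python3 - <<'E'
from h import *
c=cam('wrist');save(c,'w2.png');print(shift([.636,-.052,.0545]),sense()['grip_width'])
E
```

```text
clock: 3.83
ee_pos: [0.6357, -0.049, 0.1104]
tool_rot: [1.0, 0.003, -0.001, -0.001]
contact_force: [0.3, 0.2, -5.1]
grip_width: 0.0269
[ 0.8  1.9 55.9] 0.02694507516799492
```

View pics/w2.png

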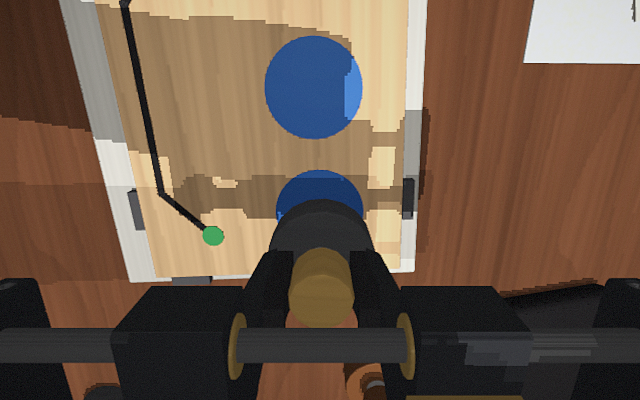

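The weight hangs over spot 0. Spot 1 is centred at (313,87) and the green dot at (213,236). Lowering now.

```bash
python3 -m handwheel '[[0.8,2.5,10,0,0,0],[0.8,2.5,22,0,0,0],[0.8,2.5,34,0,0,0],[0.8,2.5,43,0,0,0],[0.8,2.5,49,0,0,0],[0.8,2.5,53,0,0,0],[0.8,2.5,55,0,0,0],[0.8,2.5,56.5,0,0,0],[0.8,2.5,56.5,0,0,0]]'
python3 -m handwheel '[[0,0,0,0,0,0],[0,0,0,0,0,0],[0,0,0,0,0,0],[0,0,-25,0,0,0],[0,0,-60,0,0,0],[0,0,-95,0,0,0],[0,0,-130,0,0,0],[0,0,-130,0,0,0]]' 0.65
python3 - <<'E'
from h import *
print(shift([.4336,-.2672,.15]))
E
```

```text
clock: 4.63
ee_pos: [0.6362, -0.0527, 0.054]
tool_rot: [1.0, 0.003, -0.001, -0.001]
contact_force: [-1.3, 0.0, -6.2]
grip_width: 0.0267
clock: 5.3
ee_pos: [0.6413, -0.0532, 0.1924]
tool_rot: [1.0, 0.003, 0.006, -0.001]
contact_force: [1.1, -0.3, 0.5]
grip_width: 0.0576
[-209.3  213.    39.7]
```

```bash
python3 -m handwheel '[[-208,213,30,0,0,0],[-208,213,30,0,0,0],[-208,213,30,0,0,0],[-208,213,30,0,0,0],[-208,213,30,0,0,0],[-208,213,30,0,0,0],[-208,213,30,0,0,0],[-208,213,30,0,0,0],[-208,213,30,0,0,0],[-208,213,30,0,0,0]]'
python3 - <<'E'
from h import *
c=cam('wrist');save(c,'w3.png')
h=cv2.cvtColor(c['img'],cv2.COLOR_RGB2HSV);m=cv2.inRange(h,(15,90,225),(32,255,255))
n,l,st,ce=cv2.connectedComponentsWithStats(m)
for i in range(1,n):
    if st[i,4]>150: print(st[i],ce[i].round(1),pt(c,*ce[i],.056).round(4))
print(shift([.4336,-.2672,.029]),sense()['ee_pos'])
E
```

```text
clock: 6.13
ee_pos: [0.4357, -0.2671, 0.1603]
tool_rot: [1.0, 0.002, 0.007, -0.0]
contact_force: [0.0, 0.2, -0.2]
grip_width: 0.0574
[ -4.6   1.1 131.2] [ 0.43639828 -0.26623574  0.16025603]
```

View pics/w3.png

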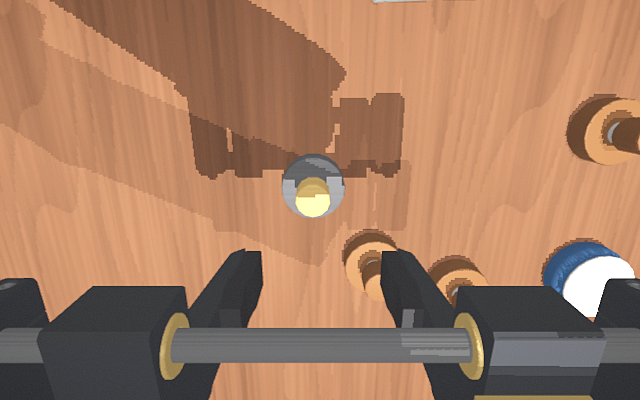

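Knob top is at (313,199), and the right finger is clear of the decoy at (370,262).

```bash
python3 - <<'E'
from h import *
c=cam('wrist');p=pt(c,313,199,.056);print(p,shift([p[0],p[1],.029]))
E
```

```text
[ 0.4333929  -0.26541725  0.056     ] [ -4.9  -0.3 131.1]
```

```bash
python3 -m handwheel '[[-4.9,-0.3,30,0,-0.8,0],[-4.9,-0.3,60,0,-0.8,0],[-4.9,-0.3,85,0,-0.8,0],[-4.9,-0.3,103,0,-0.8,0],[-4.9,-0.3,116,0,-0.8,0],[-4.9,-0.3,125,0,-0.8,0],[-4.9,-0.3,131,0,-0.8,0],[-4.9,-0.3,131,0,-0.8,0]]'
python3 -m handwheel '[[0,0,0,0,0,0],[0,0,0,0,0,0],[0,0,0,0,0,0],[0,0,0,0,0,0],[0,0,0,0,0,0],[0,0,0,0,0,0]]' 0 45
python3 -m handwheel '[[0,0,-8,0,0,0],[0,0,-20,0,0,0],[0,0,-35,0,0,0],[0,0,-50,0,0,0],[0,0,-65,0,0,0],[0,0,-82,0,0,0],[0,0,-98,0,0,0],[0,0,-106,0,0,0],[0,0,-110,0,0,0],[0,0,-110,0,0,0]]'
python3 - <<'E'
from h import *
print(shift([.632,.0335,.14]),sense()['grip_width'])
E
```

```text
clock: 6.9
ee_pos: [0.4338, -0.2644, 0.0283]
tool_rot: [1.0, 0.005, -0.001, -0.001]
contact_force: [0.0, 1.2, 0.0]
grip_width: 0.0573
clock: 7.4
ee_pos: [0.4322, -0.2646, 0.0287]
tool_rot: [1.0, 0.004, -0.002, -0.001]
contact_force: [-4.8, -0.1, 6.1]
grip_width: 0.0272
clock: 8.23
ee_pos: [0.4331, -0.265, 0.1396]
tool_rot: [1.0, 0.004, -0.001, -0.001]
contact_force: [-0.3, -0.1, -4.5]
grip_width: 0.0267
[ 2.015e+02 -2.968e+02 -2.000e-01] 0.02672513579697397
```

```bash
python3 -m handwheel '[[10,-16,0,0,0,0],[28,-42,0,0,0,0],[48,-72,0,0,0,0],[69,-102,0,0,0,0],[90,-132,0,0,0,0],[110,-162,0,0,0,0],[131,-193,0,0,0,0],[151,-223,0,0,0,0],[170,-250,0,0,0,0],[184,-271,0,0,0,0]]'
python3 -m handwheel '[[10,-14,0,0,0,0],[16,-22,0,0,0,0],[17,-25,0,0,0,0],[17,-25,0,0,0,0]]'
python3 - <<'E'
from h import *
c=cam('wrist');save(c,'w4.png');print(shift([.632,.0335,.0545]),sense()['grip_width'])
E
```

```text
clock: 9.07
ee_pos: [0.6153, 0.0113, 0.1384]
tool_rot: [1.0, 0.006, -0.002, -0.002]
contact_force: [0.7, 0.8, -4.4]
grip_width: 0.0263
clock: 9.4
ee_pos: [0.6313, 0.0363, 0.1375]
tool_rot: [1.0, 0.006, -0.003, -0.001]
contact_force: [-0.4, -0.8, -3.9]
grip_width: 0.0266
[ 1.4  1.7 83.2] 0.026645759751104107
```

View pics/w4.png

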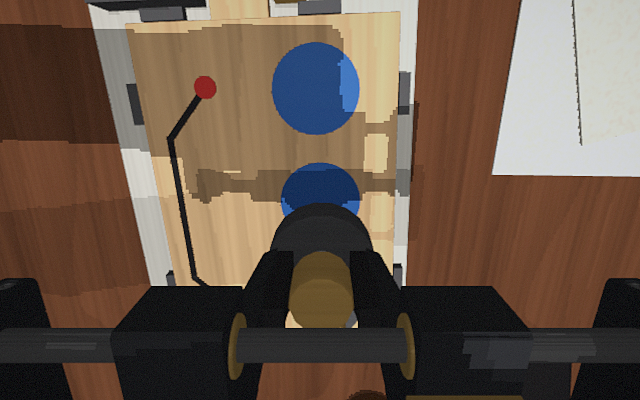

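The weight is over spot 1. The red dot is at (205,87) and the second corner at (171,139).

```bash
python3 -m handwheel '[[1,1.5,15,0,0,0],[1,1.5,32,0,0,0],[1,1.5,48,0,0,0],[1,1.5,60,0,0,0],[1,1.5,70,0,0,0],[1,1.5,77,0,0,0],[1,1.5,81,0,0,0],[1,1.5,84,0,0,0],[1,1.5,84,0,0,0]]'
python3 -m handwheel '[[0,0,0,0,0,0],[0,0,0,0,0,0],[0,0,0,0,0,0],[0,0,-25,0,0,0],[0,0,-60,0,0,0],[-25,-20,-95,0,0,0],[-60,-40,-130,0,0,0],[-90,-70,-160,0,0,0],[-110,-95,-160,0,0,0],[-110,-95,-160,0,0,0]]' 0.65
python3 - <<'E'
from h import *
import pickle
c=cam('wrist');save(c,'w5.png');pickle.dump(c,open('w5.pkl','wb'));print(sense()['ee_pos'])
E
```

```text
clock: 10.2
ee_pos: [0.6316, 0.0336, 0.0536]
tool_rot: [1.0, 0.005, -0.003, -0.001]
contact_force: [-0.3, 0.7, -4.9]
grip_width: 0.0269
clock: 11.03
ee_pos: [0.5197, 0.132, 0.2178]
tool_rot: [1.0, 0.007, -0.001, -0.003]
contact_force: [0.4, 0.6, -0.2]
grip_width: 0.0572
[0.51918058 0.13292573 0.21757599]
```

View pics/w5.png

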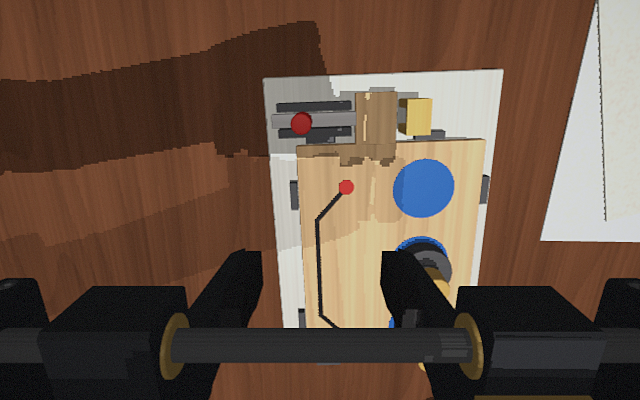

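Knob top is at (301,124), the keeper at (415,115), and both spots carry weights.

```bash
python3 - <<'E'
from h import *
import pickle
c=pickle.load(open('w5.pkl','rb'))
k=pt(c,301,124,.075);print('knob',k, 'p2',pt(c,423,188,.024),'s7',pt(c,346,187,.024),'s5',pt(c,318,220,.024),'s2',pt(c,321,316,.024))
a,b=pt(c,275,107,.038),pt(c,350,105,.038);print('cheek',a,b,'keeper',pt(c,431,98,.049),pt(c,431,134,.049))
print(rot(sense()['tool_rot']).round(3).tolist());print(shift([k[0],k[1],.15]),shift([k[0],k[1],.054]))
save(c,'k.png',(240,60,460,160),3.6)
E
```

```text
knob [0.50366334 0.18647436 0.075     ] p2 [0.6277693  0.11834864 0.024     ] s7 [0.54746322 0.11813126 0.024     ] s5 [0.51878089 0.08081965 0.024     ] s2 [ 0.52394474 -0.04126803  0.024     ]
cheek [0.47744466 0.19806065 0.038     ] [0.54699689 0.20096358 0.038     ] keeper [0.6179195  0.20854698 0.049     ] [0.62160982 0.17693964 0.049     ]
[[1.0, 0.017, -0.002], [0.017, -1.0, 0.006], [-0.002, -0.006, -1.0]]
[-14.5 -53.4  67.9] [-14.2 -52.8 163.9]
```

View pics/k.png

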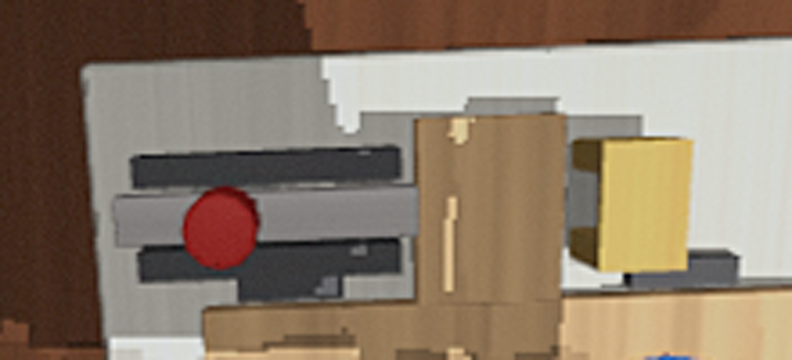

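```bash
python3 -m handwheel '[[-14,-30,30,0,0,-2],[-14,-55,60,0,0,-2],[-14,-55,90,0,0,-2],[-14,-55,115,0,0,-2],[-14,-55,135,0,0,-2],[-14,-55,148,0,0,-2],[-14,-55,158,0,0,-2],[-14,-55,163,0,0,-2],[-14,-55,163,0,0,-2]]'
python3 -m handwheel '[[0,0,0,0,0,0],[0,0,0,0,0,0],[0,0,0,0,0,0],[0,0,0,0,0,0],[0,0,0,0,0,0],[0,0,0,0,0,0],[0,0,0,0,0,0]]' 0 40
```

```text
clock: 11.83
ee_pos: [0.5039, 0.1884, 0.0545]
tool_rot: [1.0, 0.026, -0.001, -0.003]
contact_force: [0.5, 0.2, 0.3]
grip_width: 0.0572
clock: 12.42
ee_pos: [0.5035, 0.1884, 0.0547]
tool_rot: [1.0, 0.026, -0.002, -0.003]
contact_force: [-2.0, 0.1, 3.1]
grip_width: 0.0167
```

Gripped. Pushing home along tool x.

```bash
python3 -m handwheel '[[6,0,0,0,0,0],[14,0,0,0,0,0],[22,0,0,0,0,0],[30,0,0,0,0,0],[38,0,0,0,0,0],[45,0,0,0,0,0],[51,0,0,0,0,0],[56,0,0,0,0,0],[59,0,0,0,0,0],[61,0,0,0,0,0]]'
python3 -m handwheel '[[1,0,0,0,0,0],[2,0,0,0,0,0],[2,0,0,0,0,0]]'
```

```text
clock: 13.25
ee_pos: [0.5571, 0.1911, 0.0544]
tool_rot: [1.0, 0.026, -0.01, -0.001]
contact_force: [-31.2, -3.8, 36.7]
grip_width: 0.0167
clock: 13.5
ee_pos: [0.5568, 0.1911, 0.0545]
tool_rot: [1.0, 0.027, -0.013, -0.001]
contact_force: [-10.9, -2.2, 15.7]
grip_width: 0.0169
```

Stopped hard after 53 mm. To learn whether that is the end stop, I'll measure the full travel by drawing it back and pushing again.

```bash
python3 -m handwheel '[[-6,0,0,0,0,0],[-14,0,0,0,0,0],[-22,0,0,0,0,0],[-30,0,0,0,0,0],[-38,0,0,0,0,0],[-45,0,0,0,0,0],[-51,0,0,0,0,0],[-55,0,0,0,0,0],[-58,0,0,0,0,0],[-60,0,0,0,0,0]]'
python3 -m handwheel '[[-1,0,0,0,0,0],[-3,0,0,0,0,0],[-4,0,0,0,0,0],[-4,0,0,0,0,0]]'
```

```text
clock: 14.33
ee_pos: [0.4967, 0.188, 0.055]
tool_rot: [1.0, 0.027, -0.012, -0.001]
contact_force: [10.1, 4.7, -34.6]
grip_width: 0.0168
clock: 14.67
ee_pos: [0.4966, 0.188, 0.055]
tool_rot: [1.0, 0.026, -0.009, -0.002]
contact_force: [14.4, 3.5, -31.4]
grip_width: 0.0167
```

Full travel is 60.2 mm, so that was the end stop. Pushing home again.

```bash
python3 -m handwheel '[[6,0,0,0,1,0],[14,0,0,0,1,0],[22,0,0,0,1,0],[30,0,0,0,1,0],[38,0,0,0,1,0],[45,0,0,0,1,0],[51,0,0,0,1,0],[56,0,0,0,1,0],[59,0,0,0,1,0],[61,0,0,0,1,0]]'
python3 -m handwheel '[[1,0,0,0,0,0],[2,0,0,0,0,0]]'
python3 -m handwheel '[[0,0,0,0,0,0],[0,0,0,0,0,0],[0,0,0,0,0,0],[0,0,-30,0,0,0],[0,0,-65,0,0,0],[0,0,-100,0,0,0],[-20,-30,-120,0,0,0],[-50,-60,-120,0,0,0],[-80,-90,-120,0,0,0],[-90,-100,-120,0,0,0]]' 0.65
python3 - <<'E'
from h import *
import pickle
c=cam('wrist');save(c,'w6.png');pickle.dump(c,open('w6.pkl','wb'));s=cam('side');pickle.dump(s,open('s6.pkl','wb'))
q=sense();print(q['ee_pos'],rot(q['tool_rot']).round(3).tolist())
E
```

```text
clock: 15.5
ee_pos: [0.5569, 0.1911, 0.0545]
tool_rot: [1.0, 0.026, -0.001, -0.002]
contact_force: [-11.7, -0.3, 13.5]
grip_width: 0.0168
clock: 15.67
ee_pos: [0.5569, 0.1911, 0.0546]
tool_rot: [1.0, 0.026, -0.003, -0.001]
contact_force: [-12.0, -0.5, 7.5]
grip_width: 0.017
clock: 16.5
ee_pos: [0.459, 0.2909, 0.1764]
tool_rot: [1.0, 0.029, -0.003, -0.003]
contact_force: [-0.6, 1.2, 0.1]
grip_width: 0.0573
[0.46045898 0.28943386 0.17607149] [[0.998, 0.059, -0.006], [0.059, -0.998, 0.005], [-0.006, -0.005, -1.0]]
```

View pics/w6.png

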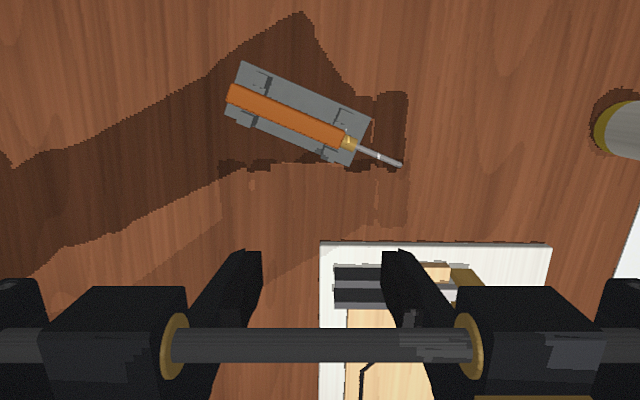

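Scriber in its stand: butt at (229,93), tip at (400,164), handle/shank junction near (350,143). Bolt is home.

```bash
cat >> h.py <<'E'
def go(p,Rd):
    "shift mm and turn deg from now to pose"
    s=sense();r=rot(s['tool_rot'])
    return np.round(r.T@(np.array(p)-s['ee_pos'])*1000,1),np.round(np.degrees(R.from_matrix(r.T@Rd).as_rotvec()),1)
def hold(d,tilt):
    "tool orientation: tip (tool -y) along horizontal d, tipped down by tilt deg"
    a=np.radians(tilt);d=np.array([d[0],d[1],0])/np.hypot(d[0],d[1]);Z=np.array([0,0,1.])
    t=d*np.cos(a)-Z*np.sin(a);z=-Z*np.cos(a)-d*np.sin(a);y=-t;return np.column_stack([np.cross(y,z),y,z])
E
python3 - <<'E'
from h import *
import pickle
c=pickle.load(open('w6.pkl','rb'))
tip=pt(c,401,165,.032);bl=pt(c,229,94,.037);j=pt(c,348,143,.036)
# stand base corners at z=.006: 
B=[pt(c,u,v,.006) for u,v in[(241,61),(373,113)]]
print('tip',tip,'butt',bl,np.linalg.norm(tip-bl),'j',j,'base',B)
d=(tip-bl)[:2];d/=np.hypot(*d);o=tip[:2]-d*.105;print('d',d,'org',o)
np.save('scr.npy',[*o,*d]);print(go([*o,.12],hold(d,0)))
save(c,'scr.png',(210,45,420,185),3.8)
E
```

```text
tip [0.52839729 0.31472732 0.032     ] butt [0.38129224 0.36516547 0.037     ] 0.1555921025583006 j [0.4803564 0.3315712 0.036    ] base [array([0.38423841, 0.3923716 , 0.006     ]), array([0.50316203, 0.35564359, 0.006     ])]
d [ 0.94594174 -0.32433658] org [0.42907341 0.34878266]
(array([-27.5, -60.8,  56.5]), array([1.000e-01, 5.000e-01, 1.123e+02]))
```

View pics/scr.png

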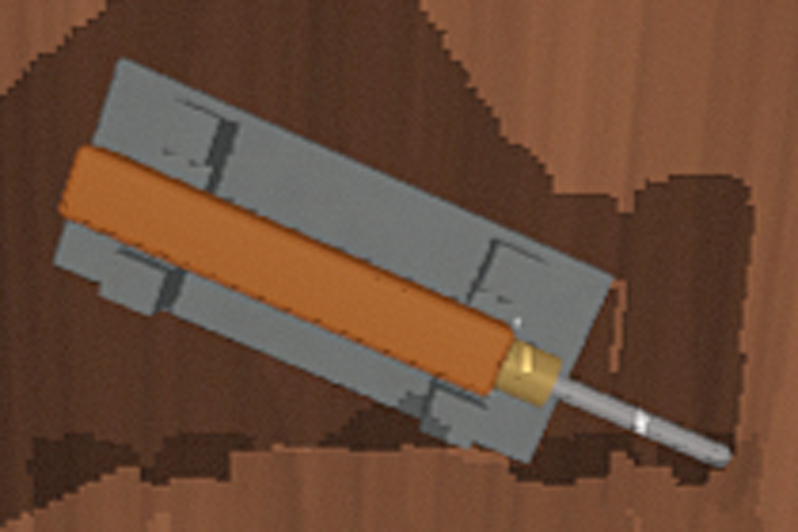

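```bash
python3 - <<'E'
from h import *
import pickle
c=pickle.load(open('w6.pkl','rb'))
P=lambda u,v,z:pt(c,210+u/3.8,45+v/3.8,z)[:2]
b=P(75,180,.04);f=P(498,359,.04);t=P(730,457,.032)
print(b,f,t,np.linalg.norm(b-f),np.linalg.norm(t-f))
d=(f-b)/np.linalg.norm(f-b);d2=(t-b)/np.linalg.norm(t-b);o=f-d*.048;print(d,d2,o)
C=[P(*q,.006) for q in[(122,60),(615,278),(528,462),(55,262)]];print(np.mean(C,0),[np.linalg.norm(C[i]-C[i-1]) for i in range(4)],(C[1]-C[0])/np.linalg.norm(C[1]-C[0]))
np.save('scr.npy',[*o,*d]);print(go([*o,.12],hold(d,0)))
E
```

```text
[0.38269724 0.36652194] [0.47403527 0.33469961] [0.52938913 0.31455359] 0.0967227765347955 0.05890595710909603
[ 0.94432799 -0.32900554] [ 0.94259695 -0.33393261] [0.42870752 0.35049188]
[0.43550254 0.34886726] [np.float64(0.048743146071397195), np.float64(0.12453319385279629), np.float64(0.049028495163520903), np.float64(0.1242050994740296)] [ 0.94269917 -0.33364394]
(array([-27.8, -62.5,  56.5]), array([1.000e-01, 5.000e-01, 1.126e+02]))
```

```bash
python3 -m handwheel '[[-6,-12,10,0,0,14],[-12,-24,20,0,0,14],[-18,-36,30,0,0,21],[-26,-50,40,0,0,28],[-26,-62,40,0,0,35],[-26,-62,40,0,0,42],[-26,-62,40,0,0,49],[-26,-62,40,0,0,56],[-26,-62,40,0,0,63],[-26,-62,40,0,0,66]]'
python3 -m handwheel '[[0,0,0,0,0,7],[0,0,0,0,0,14],[0,0,0,0,0,21],[0,0,0,0,0,28],[0,0,0,0,0,35],[0,0,0,0,0,42],[0,0,0,0,0,46],[0,0,0,0,0,46]]'
python3 - <<'E'
from h import *
o=np.load('scr.npy');d=o[2:]
q=sense();print(q['q'].round(2),go([.431,.3495,.08],hold(d,0)),go([.431,.3495,.018],hold(d,0)))
E
```

```text
clock: 17.43
ee_pos: [0.4328, 0.3492, 0.1368]
tool_rot: [0.852, -0.523, -0.003, -0.001]
contact_force: [-0.3, -0.1, -0.4]
grip_width: 0.0571
clock: 18.1
ee_pos: [0.4346, 0.3484, 0.1371]
tool_rot: [-0.578, 0.816, 0.002, 0.001]
contact_force: [-0.8, -0.6, -0.3]
grip_width: 0.0575
[-1.08  0.55  0.43  1.89 -0.32  0.77 -2.38] (array([ 0.3,  3.6, 57.1]), array([ 0.1,  0.2, -0.1])) (array([  0.6,   3.4, 119.1]), array([ 0.1,  0.2, -0.1]))
```

```bash
python3 -m handwheel '[[0.5,3.5,25,0,0,0],[0.5,3.5,50,0,0,0],[0.5,3.5,75,0,0,0],[0.5,3.5,92,0,0,0],[0.5,3.5,104,0,0,0],[0.5,3.5,112,0,0,0],[0.5,3.5,117,0,0,0],[0.5,3.5,119,0,0,0],[0.5,3.5,119,0,0,0]]'
python3 -m handwheel '[[0,0,0,0,0,0],[0,0,0,0,0,0],[0,0,0,0,0,0],[0,0,0,0,0,0],[0,0,0,0,0,0],[0,0,0,0,0,0],[0,0,0,0,0,0]]' 0 45
python3 -m handwheel '[[0,0,-5,0,0,0],[0,0,-12,0,0,0],[0,0,-24,0,0,0],[0,0,-40,0,0,0],[0,0,-56,0,0,0],[0,0,-72,0,0,0],[0,0,-84,0,0,0],[0,0,-90,0,0,0],[0,0,-90,0,0,0]]'
python3 - <<'E'
from h import *
c=cam('wrist');save(c,'g.png');s=sense();print(s['q'].round(2),s['ee_pos'],s['grip_width'],px(c,s['ee_pos']-np.array([0,0,-.014])+.105*np.append(np.load('scr.npy')[2:],0)))
E
```

```text
clock: 18.85
ee_pos: [0.4315, 0.3497, 0.0184]
tool_rot: [-0.578, 0.816, 0.002, 0.001]
contact_force: [0.8, 0.7, -0.0]
grip_width: 0.0573
clock: 19.43
ee_pos: [0.4315, 0.3497, 0.0185]
tool_rot: [-0.578, 0.816, 0.002, 0.001]
contact_force: [-0.5, 0.4, 2.0]
grip_width: 0.0155
clock: 20.18
ee_pos: [0.4322, 0.35, 0.1102]
tool_rot: [-0.579, 0.816, 0.002, 0.002]
contact_force: [-0.2, 0.1, -0.3]
grip_width: 0.0156
[-1.07  0.59  0.41  1.91 -0.35  0.71 -2.36] [0.43167175 0.34966106 0.10916003] 0.01553434792445689 [323.98113556  26.78963021]
```

View pics/g.png

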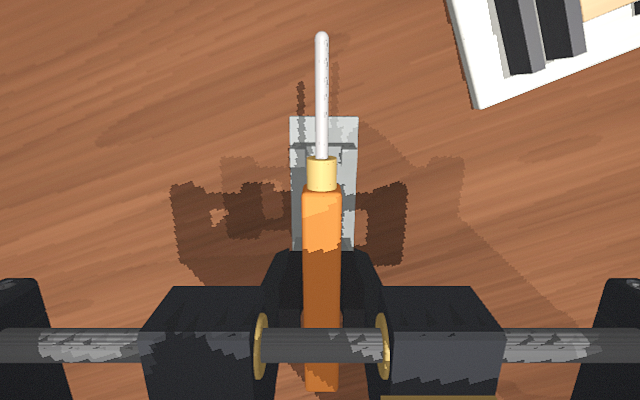

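Scriber is held at its middle, with the tip at (321,32). Next I'll calibrate the tip in the tool frame and work out the hover pose over the green dot.

```bash
cat >> h.py <<'E'
S={'0':(.5567,-.0716),'2':(.5236,-.0407),'5':(.5177,.0806),'7':(.5476,.1187)}
def tippose(p,tilt,tv=None,d=None):
    tv=np.load('tv.npy') if tv is None else tv
    Rd=hold(np.load('scr.npy')[2:] if d is None else d,tilt);return go(np.array(p)-Rd@tv,Rd)
E
python3 - <<'E'
from h import *
c=cam('wrist');s=sense();r=rot(s['tool_rot'])
M=np.array(c['mount']);dv=M[:3,:3]@np.array([(321.5-c['cx'])/c['f'],(31.5-c['cy'])/c['f'],1]);k=(-.0135-M[2,3])/dv[2];tv=M[:3,3]+dv*k;print(tv)
tv=np.array([tv[0]/2,(tv[1]-.105)/2,-.0135]);np.save('tv.npy',tv);print(tv)
print(tippose([.54,.10,.12],25),tippose([*S['0'],.06],25))
E
```

```text
[-0.0006394  -0.10298194 -0.0135    ]
[-0.0003197  -0.10399097 -0.0135    ]
(array([199.7, -85. , -44.3]), array([-24.9,   0.3,  -0. ])) (array([ 356.4, -157.6,   14.8]), array([-24.9,   0.3,  -0. ]))
```

```bash
python3 -m handwheel '[[0,0,-15,-3,0,0],[0,0,-35,-8,0,0],[10,-8,-55,-14,0,0],[30,-16,-65,-20,0,0],[56,-28,-65,-25,0,0],[84,-40,-65,-25,0,0],[114,-54,-65,-25,0,0],[144,-66,-65,-25,0,0],[174,-78,-60,-25,0,0],[199,-85,-55,-25,0,0]]'
python3 - <<'E'
from h import *
s=sense();print(s['q'].round(2),s['grip_width'],tippose([*S['0'],.06],25))
E
```

```text
clock: 21.12
ee_pos: [0.4458, 0.1302, 0.1615]
tool_rot: [-0.564, 0.796, 0.178, -0.125]
contact_force: [1.0, -1.1, -0.1]
grip_width: 0.0153
[-0.5   0.59  0.37  1.82 -0.43  1.21 -1.8 ] 0.015289228305263691 (array([154.4, -94.4,  32.3]), array([ 0.1,  0.2, -0.1]))
```

```bash
python3 -m handwheel '[[10,-6,0,0,0,0],[28,-18,4,0,0,0],[50,-31,8,0,0,0],[74,-45,14,0,0,0],[98,-60,20,0,0,0],[120,-73,25,0,0,0],[138,-85,29,0,0,0],[150,-92,32,0,0,0],[154,-94,32,0,0,0],[154,-94,32,0,0,0]]'
python3 - <<'E'
from h import *
import pickle
s=sense();c=cam('wrist');pickle.dump(c,open('g0.pkl','wb'));save(c,'g0.png')
h=cv2.cvtColor(c['img'],cv2.COLOR_RGB2HSV);m=cv2.inRange(h,(45,90,40),(80,255,255))
n,l,st,ce=cv2.connectedComponentsWithStats(m)
for i in range(1,n):
    if st[i,4]>60: print(st[i],ce[i].round(1),pt(c,*ce[i],.024).round(4))
r=rot(s['tool_rot']);t=s['ee_pos']+r@np.load('tv.npy');print('tip',t,px(c,t),s['grip_width'],tippose([*S['0'],.03],25),s['contact_force'])
E
```

```text
clock: 21.95
ee_pos: [0.462, -0.0388, 0.0917]
tool_rot: [-0.564, 0.797, 0.179, -0.125]
contact_force: [1.3, -0.1, -0.1]
grip_width: 0.0153
[302   0  38  22 656] [320.4   9. ] [ 0.5535 -0.0699  0.024 ]
tip [ 0.5562719  -0.07166464  0.05963454] [322.21953943  26.89890502] 0.015317374399759111 (array([  1.5, -13.3,  27.3]), array([ 0.2,  0.3, -0.1])) [ 1.30695874 -0.13829927 -0.10819825]
```

View pics/g0.png

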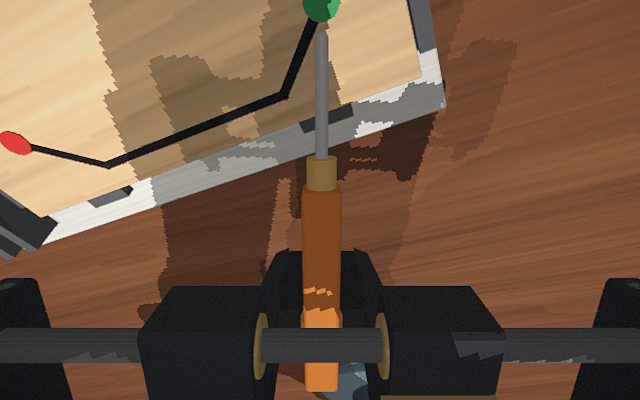

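Tip is at (322,30), right below the green dot (320,~5). Corners are at (284,96) and (108,164), and the red dot is at (15,142).

```bash
python3 - <<'E'
from h import *
import pickle
c=pickle.load(open('g0.pkl','rb'))
for n,u,v in[('0',320.5,5),('2',284,96),('5',108,164),('7',15,142)]: print(n,pt(c,u,v,.024)[:2].round(4),S[n],px(c,[*S[n],.024]).round(1))
E
```

```text
0 [ 0.5549 -0.0704] (0.5567, -0.0716) [321.8  -0.4]
2 [ 0.5215 -0.0385] (0.5236, -0.0407) [286.3  91. ]
5 [0.5164 0.0807] (0.5177, 0.0806) [106.6 162.4]
7 [0.547  0.1198] (0.5476, 0.1187) [ 15.4 140.6]
```

```bash
sed -i "s/^S=.*/S={'0':(.556,-.071),'2':(.5228,-.040),'5':(.5172,.0806),'7':(.5474,.119)}/" h.py
python3 -m handwheel '[[0.5,-3,6,0,0,0],[1,-6,12,0,0,0],[1.5,-9,18,0,0,0],[1.5,-11,23,0,0,0],[1.5,-12.5,26,0,0,0],[1.5,-13,27,0,0,0],[1.5,-13,27,0,0,0]]'
cat > m.py <<'E'
from h import *
import sys
s=sense();r=rot(s['tool_rot']);t=s['ee_pos']+r@np.load('tv.npy')
print('t',round(s['clock'],2),'tip',t.round(4),'F',s['contact_force'].round(1),'w',round(s['grip_width'],4),'up in tool',(r.T@[0,0,1]).round(3))
z=float(sys.argv[1])
for n in sys.argv[2:]: print(n,*tippose([*S[n],z],25))
E
python3 m.py .0265 0 2
```

```text
clock: 22.58
ee_pos: [0.4619, -0.0389, 0.0618]
tool_rot: [-0.564, 0.796, 0.179, -0.125]
contact_force: [0.3, -1.2, 0.3]
grip_width: 0.0157
t 22.58 tip [ 0.5562 -0.0717  0.0297] F [ 0.3 -1.2  0.3] w 0.0157 up in tool [-0.003  0.426 -0.905]
0 [-0.4 -1.1  3.4] [ 0.2  0.2 -0.1]
2 [-18.6  36.6  21.2] [ 0.2  0.2 -0.1]
```

```bash
python3 -m handwheel '[[0,-0.4,1,0,0,0],[0,-0.8,2,0,0,0],[0,-1.3,3,0,0,0],[0,-1.3,3,0,0,0]]'; python3 m.py .0265 0
python3 -m handwheel '[[0,-0.4,1,0,0,0],[0,-0.8,2,0,0,0],[0,-0.8,2,0,0,0],[0,-0.8,2,0,0,0]]'; python3 m.py .0265 0
```

```text
clock: 22.92
ee_pos: [0.4617, -0.0389, 0.0584]
tool_rot: [-0.564, 0.796, 0.179, -0.125]
contact_force: [0.1, -0.4, -0.8]
grip_width: 0.0154
t 22.92 tip [ 0.556  -0.0716  0.0263] F [ 0.1 -0.4 -0.8] w 0.0154 up in tool [-0.003  0.426 -0.905]
0 [-0.4  0.2  0.3] [ 0.2  0.2 -0.1]
clock: 23.25
ee_pos: [0.4616, -0.0389, 0.0562]
tool_rot: [-0.564, 0.796, 0.179, -0.125]
contact_force: [-0.9, -0.0, -1.1]
grip_width: 0.0156
t 23.25 tip [ 0.5559 -0.0716  0.0242] F [-0.9 -0.  -1.1] w 0.0156 up in tool [-0.003  0.426 -0.905]
0 [-0.4  1.1 -1.7] [ 0.2  0.2 -0.1]
```

```bash
python3 -m handwheel '[[0,-0.4,0.9,0,0,0],[0,-0.4,0.9,0,0,0],[0,-0.4,0.9,0,0,0]]'; python3 m.py .0265 0
python3 -m handwheel '[[0,-0.4,0.9,0,0,0],[0,-0.4,0.9,0,0,0],[0,-0.4,0.9,0,0,0]]'; python3 m.py .0265 0
python3 -m handwheel '[[0,-0.4,0.9,0,0,0],[0,-0.4,0.9,0,0,0],[0,-0.4,0.9,0,0,0]]'; python3 m.py .0265 0
```

```text
clock: 23.5
ee_pos: [0.4616, -0.0388, 0.0553]
tool_rot: [-0.564, 0.796, 0.179, -0.125]
contact_force: [-0.0, 0.6, 1.1]
grip_width: 0.0158
t 23.5 tip [ 0.5559 -0.0716  0.0233] F [-0.   0.6  1.1] w 0.0158 up in tool [-0.003  0.426 -0.905]
0 [-0.4  1.4 -2.5] [ 0.2  0.2 -0.1]
clock: 23.75
ee_pos: [0.4615, -0.0388, 0.0545]
tool_rot: [-0.564, 0.796, 0.179, -0.125]
contact_force: [-1.3, 1.3, 3.6]
grip_width: 0.0152
t 23.75 tip [ 0.5558 -0.0715  0.0224] F [-1.3  1.3  3.6] w 0.0152 up in tool [-0.003  0.426 -0.905]
0 [-0.4  1.7 -3.4] [ 0.2  0.3 -0.1]
clock: 24.0
ee_pos: [0.4612, -0.0387, 0.0536]
tool_rot: [-0.564, 0.796, 0.179, -0.125]
contact_force: [-1.9, 1.0, 4.5]
grip_width: 0.0156
t 24.0 tip [ 0.5555 -0.0714  0.0214] F [-1.9  1.   4.5] w 0.0156 up in tool [-0.003  0.427 -0.904]
0 [-0.3  1.8 -4.2] [ 0.3  0.3 -0.1]
```

Contact at nominal tip height 0.0227, so I'll correct the tip vector and set up the drawing.

```bash
python3 - <<'E'
import numpy as np
np.save('tv.npy',[-.0005,-.1026,-.0175])
E
python3 m.py .0252 0 2; python3 - <<'E'
from h import *
r=rot(sense()['tool_rot'])
for a,b in('02','25','57'):
    v=np.array([*S[b],0])-np.array([*S[a],0]);L=np.linalg.norm(v);print(a,b,L,'per 16mm',(r.T@v/L*16).round(2))
E
```

```text
t 24.0 tip [ 0.556  -0.0714  0.0256] F [-1.9  1.   4.5] w 0.0156 up in tool [-0.003  0.427 -0.904]
0 [-0.1 -0.2  0.9] [ 0.3  0.3 -0.1]
2 [-18.3  37.5  18.7] [ 0.3  0.3 -0.1]
0 2 0.04542290171268234 per 16mm [-6.42 13.25  6.27]
2 5 0.12072994657499027 per 16mm [-14.83   5.41   2.61]
5 7 0.04885284024496426 per 16mm [-15.15  -4.68  -2.15]
```

```bash
python3 -m handwheel '[[-0.6,1.3,0.8,0,0,0],[-1.3,2.6,1.4,0,0,0],[-1.9,4,2.1,0,0,0],[-2.6,5.3,2.7,0,0,0],[-3.2,6.6,3.3,0,0,0],[-3.8,7.9,3.9,0,0,0],[-4.5,9.2,4.6,0,0,0],[-5.1,10.6,5.2,0,0,0],[-5.8,11.9,5.8,0,0,0],[-6.4,13.2,6.4,0,0,0]]'; python3 m.py .0252 2
```

```text
clock: 24.83
ee_pos: [0.4495, -0.0277, 0.0535]
tool_rot: [-0.564, 0.796, 0.179, -0.125]
contact_force: [1.9, -1.5, 3.0]
grip_width: 0.0152
t 24.83 tip [ 0.5442 -0.0604  0.0256] F [ 1.9 -1.5  3. ] w 0.0152 up in tool [-0.003  0.427 -0.904]
2 [-11.9  24.2  12.3] [ 0.3  0.3 -0.1]
```

Works well. Next 16 mm, then the rest to the first corner.

```bash
python3 -m handwheel '[[-0.6,1.3,0.8,0,0,0],[-1.3,2.6,1.4,0,0,0],[-1.9,4,2.1,0,0,0],[-2.6,5.3,2.7,0,0,0],[-3.2,6.6,3.3,0,0,0],[-3.8,7.9,3.9,0,0,0],[-4.5,9.2,4.6,0,0,0],[-5.1,10.6,5.2,0,0,0],[-5.8,11.9,5.8,0,0,0],[-6.4,13.2,6.4,0,0,0]]'; python3 m.py .0252 2
```

```text
clock: 25.67
ee_pos: [0.4376, -0.0166, 0.0533]
tool_rot: [-0.564, 0.796, 0.179, -0.125]
contact_force: [1.6, -1.4, 3.3]
grip_width: 0.0158
t 25.67 tip [ 0.5323 -0.0494  0.0254] F [ 1.6 -1.4  3.3] w 0.0158 up in tool [-0.003  0.427 -0.904]
2 [-5.4 10.8  5.8] [ 0.3  0.3 -0.1]
```

```bash
python3 -m handwheel '[[-0.6,1.3,0.7,0,0,0],[-1.3,2.6,1.3,0,0,0],[-1.9,4,2,0,0,0],[-2.6,5.3,2.7,0,0,0],[-3.2,6.6,3.3,0,0,0],[-3.8,7.9,4,0,0,0],[-4.5,9.2,4.7,0,0,0],[-5.4,10.8,5.6,0,0,0],[-5.4,10.8,5.6,0,0,0],[-5.4,10.8,5.6,0,0,0]]'; python3 - <<'E'
from h import *
import pickle
c=cam('wrist');pickle.dump(c,open('g2.pkl','wb'));save(c,'g2.png',(200,0,440,180),3)
E
python3 m.py .0252 2 5
```

```text
clock: 26.5
ee_pos: [0.4264, -0.0067, 0.053]
tool_rot: [-0.564, 0.796, 0.181, -0.126]
contact_force: [-1.1, 0.7, 5.1]
grip_width: 0.0155
t 26.55 tip [ 0.521  -0.0393  0.0247] F [-1.8  1.4  4.6] w 0.0154 up in tool [-0.004  0.43  -0.903]
2 [ 0.3 -1.6 -0.5] [ 0.5  0.3 -0. ]
5 [-111.6   39.1   19.4] [ 0.5  0.3 -0. ]
```

View pics/g2.png

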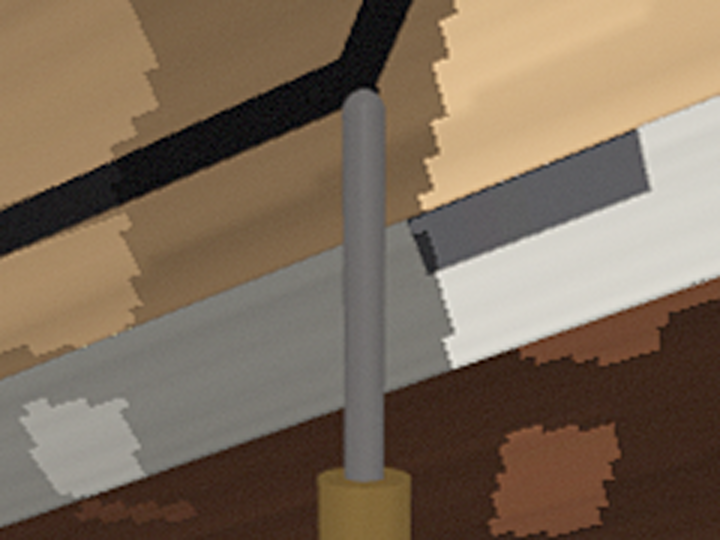

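Tip end is at crop (363,88) and the corner at (362,72), so it is 2 mm short, as the model said. Continuing along the straight with that correction.

```bash
python3 -m handwheel '[[-1.5,0,0.2,0,0,0],[-3,0.4,0.4,0,0,0],[-4.5,0.8,0.6,0,0,0],[-6,1.2,0.8,0,0,0],[-7.5,1.6,1,0,0,0],[-9,2,1.2,0,0,0],[-10.5,2.4,1.4,0,0,0],[-12,2.9,1.7,0,0,0],[-13.5,3.4,2,0,0,0],[-15,4,2.3,0,0,0]]'; python3 m.py .0252 5
python3 -m handwheel '[[-1.5,0.5,0.3,0,0,0],[-3,1.1,0.6,0,0,0],[-4.5,1.6,0.8,0,0,0],[-6,2.1,1.1,0,0,0],[-7.5,2.7,1.3,0,0,0],[-9,3.2,1.6,0,0,0],[-10.5,3.8,1.9,0,0,0],[-12,4.3,2.1,0,0,0],[-13.5,4.8,2.4,0,0,0],[-15,5.4,2.7,0,0,0]]'; python3 m.py .0252 5
```

```text
clock: 27.38
ee_pos: [0.4272, 0.0093, 0.0527]
tool_rot: [-0.564, 0.796, 0.181, -0.126]
contact_force: [0.9, -2.1, 2.1]
grip_width: 0.0154
t 27.38 tip [ 0.5219 -0.0233  0.0244] F [ 0.9 -2.1  2.1] w 0.0154 up in tool [-0.004  0.43  -0.903]
5 [-96.3  35.2  17.1] [ 0.5  0.3 -0. ]
clock: 28.22
ee_pos: [0.4265, 0.0256, 0.0526]
tool_rot: [-0.564, 0.796, 0.181, -0.126]
contact_force: [1.2, -3.0, 3.8]
grip_width: 0.0153
t 28.22 tip [ 0.5212 -0.007   0.0243] F [ 1.2 -3.   3.8] w 0.0153 up in tool [-0.004  0.43  -0.903]
5 [-81.2  29.7  14.4] [ 0.4  0.3 -0. ]
```

```bash
for i in 1; do :; done; python3 -m handwheel '[[-1.5,0.5,0.3,0,0,0],[-3,1.1,0.6,0,0,0],[-4.5,1.6,0.8,0,0,0],[-6,2.2,1.1,0,0,0],[-7.5,2.7,1.3,0,0,0],[-9,3.3,1.6,0,0,0],[-10.5,3.8,1.9,0,0,0],[-12,4.4,2.1,0,0,0],[-13.5,4.9,2.4,0,0,0],[-15,5.5,2.7,0,0,0]]'; python3 m.py .0252 5
python3 -m handwheel '[[-1.5,0.5,0.3,0,0,0],[-3,1.1,0.6,0,0,0],[-4.5,1.6,0.8,0,0,0],[-6,2.2,1.1,0,0,0],[-7.5,2.7,1.3,0,0,0],[-9,3.3,1.6,0,0,0],[-10.5,3.8,1.9,0,0,0],[-12,4.4,2.1,0,0,0],[-13.5,4.9,2.4,0,0,0],[-15,5.5,2.7,0,0,0]]'; python3 m.py .0252 5
```

```text
clock: 29.05
ee_pos: [0.4257, 0.0419, 0.0526]
tool_rot: [-0.564, 0.796, 0.181, -0.126]
contact_force: [1.2, -2.8, 3.3]
grip_width: 0.0153
t 29.05 tip [0.5204 0.0093 0.0243] F [ 1.2 -2.8  3.3] w 0.0153 up in tool [-0.004  0.43  -0.903]
5 [-66.1  24.2  11.7] [ 0.4  0.3 -0. ]
clock: 29.88
ee_pos: [0.4248, 0.0582, 0.0526]
tool_rot: [-0.564, 0.796, 0.181, -0.126]
contact_force: [1.9, -1.4, 3.9]
grip_width: 0.0158
t 29.88 tip [0.5195 0.0256 0.0243] F [ 1.9 -1.4  3.9] w 0.0158 up in tool [-0.004  0.43  -0.903]
5 [-51.   18.6   8.9] [ 0.4  0.3 -0. ]
```

```bash
python3 -m handwheel '[[-1.5,0.5,0.3,0,0,0],[-3,1.1,0.6,0,0,0],[-4.5,1.6,0.8,0,0,0],[-6,2.2,1.1,0,0,0],[-7.5,2.7,1.3,0,0,0],[-9,3.3,1.6,0,0,0],[-10.5,3.8,1.9,0,0,0],[-12,4.4,2.1,0,0,0],[-13.5,4.9,2.4,0,0,0],[-15,5.5,2.7,0,0,0]]'; python3 m.py .0252 5
python3 -m handwheel '[[-1.5,0.5,0.3,0,0,0],[-3,1.1,0.6,0,0,0],[-4.5,1.6,0.8,0,0,0],[-6,2.2,1.1,0,0,0],[-7.5,2.7,1.3,0,0,0],[-9,3.3,1.6,0,0,0],[-10.5,3.8,1.9,0,0,0],[-12,4.4,2.1,0,0,0],[-13.5,4.9,2.4,0,0,0],[-15,5.5,2.7,0,0,0]]'; python3 m.py .0252 5
```

```text
clock: 30.72
ee_pos: [0.424, 0.0746, 0.0526]
tool_rot: [-0.564, 0.796, 0.181, -0.126]
contact_force: [0.9, -2.1, 3.5]
grip_width: 0.0155
t 30.72 tip [0.5187 0.042  0.0243] F [ 0.9 -2.1  3.5] w 0.0155 up in tool [-0.004  0.43  -0.903]
5 [-35.8  13.1   6.2] [ 0.4  0.3 -0. ]
clock: 31.55
ee_pos: [0.4233, 0.0909, 0.0525]
tool_rot: [-0.564, 0.796, 0.181, -0.126]
contact_force: [1.1, -2.1, 3.5]
grip_width: 0.0154
t 31.55 tip [0.518  0.0583 0.0243] F [ 1.1 -2.1  3.5] w 0.0154 up in tool [-0.004  0.43  -0.903]
5 [-20.6   7.6   3.5] [ 0.4  0.3 -0. ]
```

```bash
python3 -m handwheel '[[-1.5,0.5,0.3,0,0,0],[-3,1.1,0.6,0,0,0],[-4.5,1.6,0.8,0,0,0],[-6,2.2,1.1,0,0,0],[-7.5,2.7,1.3,0,0,0],[-9,3.3,1.6,0,0,0],[-10.5,3.8,1.9,0,0,0],[-12,4.4,2.1,0,0,0],[-13.5,4.9,2.4,0,0,0],[-15,5.5,2.7,0,0,0]]'
python3 -m handwheel '[[-1.5,0.5,0.3,0,0,0],[-3,1.1,0.6,0,0,0],[-4.5,1.6,0.8,0,0,0],[-5.5,2,1,0,0,0],[-5.5,2,1,0,0,0],[-5.5,2,1,0,0,0]]'
python3 - <<'E'
from h import *
c=cam('wrist');s=sense();m=(c['img'].max(2)<60).astype(np.uint8);r=rot(s['tool_rot']);t=s['ee_pos']+r@np.load('tv.npy');print('tip px',px(c,t),'s5',px(c,[*S['5'],.024]),px(c,[*S['7'],.024]))
h=cv2.cvtColor(c['img'],cv2.COLOR_RGB2HSV);m=cv2.inRange(h,(0,170,60),(6,255,255))|cv2.inRange(h,(175,170,60),(180,255,255))
n,l,st,ce=cv2.connectedComponentsWithStats(m)
for i in range(1,n):
    if st[i,4]>80: print(st[i],ce[i].round(1),pt(c,*ce[i],.024).round(4))
save(c,'g5.png',(200,0,440,180),3)
E
python3 m.py .0252 5 7
```

```text
clock: 32.38
ee_pos: [0.4224, 0.1073, 0.0525]
tool_rot: [-0.564, 0.796, 0.181, -0.126]
contact_force: [1.4, -2.3, 4.6]
grip_width: 0.0153
clock: 32.88
ee_pos: [0.4219, 0.1137, 0.0526]
tool_rot: [-0.564, 0.795, 0.181, -0.126]
contact_force: [0.6, -0.7, 3.9]
grip_width: 0.0157
tip px [321.59602142  29.48467302] s5 [322.55349416  27.07660969] [174.5911763  -27.75354707]
t 32.93 tip [0.5166 0.0811 0.0242] F [ 0.8 -0.6  3.6] w 0.0156 up in tool [-0.004  0.43  -0.903]
5 [ 0.4 -0.4 -0.3] [0.5 0.3 0. ]
7 [-45.8 -14.7  -6.9] [0.5 0.3 0. ]
```

```bash
python3 -m handwheel '[[-1.5,-0.5,-0.2,0,0,0],[-3,-1,-0.4,0,0,0],[-4.5,-1.5,-0.6,0,0,0],[-6,-2,-0.8,0,0,0],[-7.5,-2.5,-1,0,0,0],[-9,-3,-1.2,0,0,0],[-10.5,-3.5,-1.4,0,0,0],[-12,-4,-1.6,0,0,0],[-13.5,-4.5,-1.8,0,0,0],[-15,-5,-2,0,0,0]]'; python3 m.py .0245 7
python3 -m handwheel '[[-1.5,-0.5,-0.2,0,0,0],[-3,-1,-0.4,0,0,0],[-4.5,-1.5,-0.6,0,0,0],[-6,-2,-0.8,0,0,0],[-7.5,-2.5,-1,0,0,0],[-9,-3,-1.2,0,0,0],[-10.5,-3.5,-1.4,0,0,0],[-12,-4,-1.6,0,0,0],[-13.5,-4.5,-1.8,0,0,0],[-15,-5,-2,0,0,0]]'; python3 m.py .0245 7
```

```text
clock: 33.77
ee_pos: [0.432, 0.1263, 0.0523]
tool_rot: [-0.565, 0.795, 0.181, -0.126]
contact_force: [-3.8, -2.1, 5.1]
grip_width: 0.0154
t 33.77 tip [0.5268 0.0937 0.0239] F [-3.8 -2.1  5.1] w 0.0154 up in tool [-0.004  0.43  -0.903]
7 [-30.6 -10.   -4.3] [0.5 0.3 0. ]
clock: 34.6
ee_pos: [0.4421, 0.1387, 0.052]
tool_rot: [-0.564, 0.795, 0.181, -0.126]
contact_force: [-4.3, -2.6, 5.4]
grip_width: 0.0153
t 34.6 tip [0.5368 0.1061 0.0237] F [-4.3 -2.6  5.4] w 0.0153 up in tool [-0.004  0.43  -0.903]
7 [-15.6  -5.   -2.3] [ 0.5  0.3 -0. ]
```

```bash
python3 -m handwheel '[[-1.6,-0.5,-0.2,0,0,0],[-3.2,-1,-0.4,0,0,0],[-4.8,-1.5,-0.6,0,0,0],[-6.4,-2,-0.8,0,0,0],[-8,-2.5,-1.1,0,0,0],[-9.6,-3,-1.3,0,0,0],[-11.2,-3.5,-1.5,0,0,0],[-12.8,-4,-1.8,0,0,0],[-14.4,-4.6,-2,0,0,0],[-16,-5.1,-2.3,0,0,0]]'
python3 -m handwheel '[[0,0,0,0,0,0],[0,0,0,0,0,0],[0,0,0,0,0,0]]'
python3 - <<'E'
from h import *
c=cam('wrist');s=sense();r=rot(s['tool_rot']);t=s['ee_pos']+r@np.load('tv.npy');print('tip px',px(c,t),px(c,[*S['7'],.024]))
h=cv2.cvtColor(c['img'],cv2.COLOR_RGB2HSV);m=cv2.inRange(h,(0,150,50),(8,255,255))|cv2.inRange(h,(172,150,50),(180,255,255))
n,l,st,ce=cv2.connectedComponentsWithStats(m)
for i in range(1,n):
    if st[i,4]>80: print(st[i],ce[i].round(1),pt(c,*ce[i],.024).round(4))
E
python3 m.py .0245 7
```

```text
clock: 35.43
ee_pos: [0.4527, 0.152, 0.052]
tool_rot: [-0.564, 0.795, 0.181, -0.126]
contact_force: [-3.9, -2.2, 5.7]
grip_width: 0.0153
clock: 35.68
ee_pos: [0.4534, 0.1525, 0.052]
tool_rot: [-0.565, 0.795, 0.181, -0.125]
contact_force: [-1.0, 0.0, 3.6]
grip_width: 0.0157
tip px [321.80728062  29.32268081] [325.14690753  30.77317094]
[ 303    7   47   50 1442] [326.8  29. ] [0.5477 0.1183 0.024 ]
[  20   71  116  103 7667] [ 79.3 123. ] [0.547  0.2284 0.024 ]
t 35.73 tip [0.5482 0.12   0.0238] F [-0.9 -0.5  3.9] w 0.015 up in tool [-0.005  0.429 -0.903]
7 [1.2 0.5 0.3] [0.4 0.3 0. ]
```

Tip sits inside the red dot (dot box centre (326,32), tip (322,29)), about 1.5 mm off. Lifting now and heading back to the stand.

```bash
python3 -m handwheel '[[0,5,-9,0,0,0],[0,13,-28,0,0,0],[0,24,-52,0,0,0],[0,37,-78,0,0,0],[0,48,-100,0,0,0],[0,52,-108,0,0,0],[0,52,-108,0,0,0]]'; python3 - <<'E'
from h import *
d=np.load('scr.npy')[2:];print(go([.432,.3495,.14],hold(d,0)),sense()['grip_width'])
E
```

```text
clock: 36.32
ee_pos: [0.4541, 0.1525, 0.1739]
tool_rot: [-0.565, 0.795, 0.18, -0.123]
contact_force: [-0.3, 0.9, -1.2]
grip_width: 0.0156
(array([-178.3,   62.7,   68.7]), array([25.2,  0.5,  0. ])) 0.015598314053500359
```

```bash
python3 -m handwheel '[[-10,3,4,2,0,0],[-30,10,12,5,0,0],[-55,19,21,8,0,0],[-82,29,32,12,0,0],[-108,38,42,16,0,0],[-132,46,51,20,0,0],[-154,54,59,23,0,0],[-170,60,65,25,0.5,0],[-178,62.5,68.5,25,0.5,0],[-178,62.5,68.5,25,0.5,0]]'; python3 - <<'E'
from h import *
d=np.load('scr.npy')[2:];print(go([.432,.3495,.0195],hold(d,0)),go([.432,.3495,.045],hold(d,0)),sense()['grip_width'],sense()['q'].round(2))
c=cam('wrist');save(c,'r.png');print('exp tip px if level/-0.1 as at pickup',321.5,31.5)
m=cv2.cvtColor(c['img'],cv2.COLOR_RGB2GRAY)[0:160:6,320];print(m)
E
```

```text
clock: 37.15
ee_pos: [0.4303, 0.3512, 0.1385]
tool_rot: [-0.581, 0.814, 0.002, -0.002]
contact_force: [-0.5, -0.2, -0.2]
grip_width: 0.0155
(array([  0.9,  -2.8, 118.9]), array([ 0.3, -0.1,  0.3])) (array([ 1. , -2.7, 93.4]), array([ 0.3, -0.1,  0.3])) 0.015459483221326835 [-1.08  0.54  0.41  1.89 -0.3   0.78 -2.4 ]
exp tip px if level/-0.1 as at pickup 321.5 31.5
[122 126 127 121 127 131 232 232 232 234 233 234 234 234 235 235 236 236
 237 237 239 238 239 239 238 239 240]
```

```bash
python3 -m handwheel '[[1,-2.8,20,0.3,0,0.3],[1,-2.8,42,0.3,0,0.3],[1,-2.8,64,0.3,0,0.3],[1,-2.8,82,0.3,0,0.3],[1,-2.8,96,0.3,0,0.3],[1,-2.8,106,0.3,0,0.3],[1,-2.8,113,0.3,0,0.3],[1,-2.8,117,0.3,0,0.3],[1,-2.8,118.5,0.3,0,0.3],[1,-2.8,118.5,0.3,0,0.3]]'
```

```text
clock: 38.03
ee_pos: [0.4338, 0.3462, 0.0204]
tool_rot: [-0.577, 0.817, -0.001, -0.001]
contact_force: [-0.1, 0.5, -0.8]
grip_width: 0.0156
```

```bash
python3 -m handwheel '[[-1.2,0,0.4,0,0,0],[-2.4,0,0.9,0,0,0],[-2.4,0,1.4,0,0,0],[-2.4,0,1.4,0,0,0]]'; python3 -m handwheel '[[0,0,0,0,0,0],[0,0,0,0,0,0],[0,0,0,0,0,0]]' 0.5; python3 -m handwheel '[[0,0,-10,0,0,0],[0,0,-30,0,0,0],[0,0,-60,0,0,0],[0,0,-95,0,0,0],[0,0,-130,0,0,0],[0,0,-145,0,0,0],[0,0,-145,0,0,0]]'
python3 - <<'E'
from h import *
c=cam('wrist');save(c,'r2.png')
h=cv2.cvtColor(c['img'],cv2.COLOR_RGB2HSV);m=cv2.inRange(h,(5,170,70),(18,255,255));m[260:]=0
n,l,st,ce=cv2.connectedComponentsWithStats(m);i=1+st[1:,4].argmax();print(st[i],pt(c,*ce[i],.04),cv2.minAreaRect(cv2.findNonZero((l==i).astype(np.uint8))))
k=[.5569,.1911];a=.05;Rd=np.column_stack([[np.cos(a),np.sin(a),0],[np.sin(a),-np.cos(a),0],[0,0,-1]]);print(go([*k,.16],Rd),sense()['q'].round(2))
E
```

```text
clock: 38.37
ee_pos: [0.4348, 0.3489, 0.0192]
tool_rot: [-0.577, 0.816, -0.001, -0.0]
contact_force: [-0.2, 0.1, -0.2]
grip_width: 0.0156
clock: 38.62
ee_pos: [0.4348, 0.3489, 0.0193]
tool_rot: [-0.577, 0.816, -0.001, -0.0]
contact_force: [1.4, 0.2, 0.1]
grip_width: 0.0332
clock: 39.2
ee_pos: [0.4369, 0.3507, 0.169]
tool_rot: [-0.577, 0.817, 0.0, 0.003]
contact_force: [-0.4, 0.2, 1.1]
grip_width: 0.0441
[ 316  139   19  113 1540] [0.42680064 0.35251425 0.04      ] ((325.0, 195.0), (112.0, 18.0), 90.0)
(array([ 109.5, -167.2,    6.8]), array([  -0.2,   -0. , -112.3])) [-1.09  0.5   0.44  1.87 -0.28  0.83 -2.42]
```

View pics/r2.png

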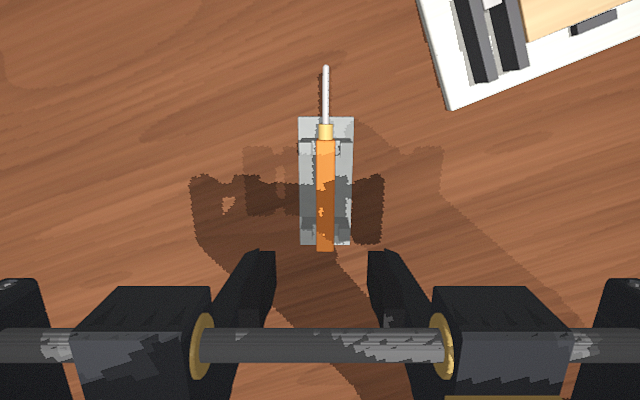

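Scriber lies centred in both notches, tip forward (325,66). Next is the bolt; the knob is round, so the present jaw direction will do.

```bash
python3 -m handwheel '[[30,-46,4,0,0,0],[60,-92,4,0,0,0],[85,-135,4,0,0,0],[109,-167,4,0,0,0],[109,-167,4,0,0,0],[109,-167,4,0,0,0],[109,-167,4,0,0,0],[109,-167,4,0,0,0]]'
python3 - <<'E'
from h import *
d=np.load('scr.npy')[2:];print(go([.5569,.1911,.054],hold(d,0)))
c=cam('wrist');h=cv2.cvtColor(c['img'],cv2.COLOR_RGB2HSV);m=cv2.inRange(h,(0,150,50),(8,255,255))|cv2.inRange(h,(172,150,50),(180,255,255))
n,l,st,ce=cv2.connectedComponentsWithStats(m)
for i in range(1,n):
    if st[i,4]>200: print(st[i],ce[i].round(1),pt(c,*ce[i],.070).round(4))
r=rot(sense()['tool_rot']);a=.05;print('jig x in tool',r.T@[np.cos(a),np.sin(a),0])
E
```

```text
clock: 39.92
ee_pos: [0.5557, 0.1921, 0.1617]
tool_rot: [-0.578, 0.816, 0.0, 0.001]
contact_force: [-0.2, 0.9, -0.1]
grip_width: 0.0441
(array([  0.8,  -1.5, 107.7]), array([-0. ,  0.1, -0.2]))
[398 163  19  18 268] [406.8 171.7] [0.561  0.1259 0.07  ]
[313 184  24  33 619] [324.1 199.8] [0.5606 0.1889 0.07  ]
jig x in tool [-0.37795073 -0.92582524  0.00093004]
```

```bash
python3 -m handwheel '[[1,-1.5,25,0,0,0],[1,-1.5,50,0,0,0],[1,-1.5,72,0,0,0],[1,-1.5,88,0,0,0],[1,-1.5,99,0,0,0],[1,-1.5,105,0,0,0],[1,-1.5,107,0,0,0],[1,-1.5,107,0,0,0]]'
python3 -m handwheel '[[0,0,0,0,0,0],[0,0,0,0,0,0],[0,0,0,0,0,0],[0,0,0,0,0,0],[0,0,0,0,0,0]]' 0 45
python3 -m handwheel '[[2,5,0,0,0,0],[5,12,0,0,0,0],[8,20,0,0,0,0],[11.3,28,0,0,0,0],[14.3,35,0,0,0,0],[17,42,0,0,0,0],[19.6,48,0,0,0,0],[21.6,53,0,0,0,0],[22.8,56,0,0,0,0],[23.2,57,0,0,0,0]]'
python3 -m handwheel '[[0.4,1,0,0,0,0],[0.8,2,0,0,0,0],[0.8,2,0,0,0,0]]'
```

```text
clock: 40.63
ee_pos: [0.5565, 0.1924, 0.0549]
tool_rot: [-0.579, 0.816, 0.001, 0.001]
contact_force: [0.4, 0.0, 1.0]
grip_width: 0.0443
clock: 41.05
ee_pos: [0.556, 0.1897, 0.0555]
tool_rot: [-0.578, 0.816, 0.0, -0.0]
contact_force: [-4.1, -5.9, 6.7]
grip_width: 0.0167
clock: 41.88
ee_pos: [0.4959, 0.1867, 0.0556]
tool_rot: [-0.578, 0.816, -0.001, 0.001]
contact_force: [9.9, -1.3, -13.1]
grip_width: 0.0169
clock: 42.13
ee_pos: [0.496, 0.1866, 0.0556]
tool_rot: [-0.578, 0.816, -0.002, 0.003]
contact_force: [9.9, -0.9, -13.6]
grip_width: 0.0169
```

At the stop after 60 mm. Releasing, retreating and checking the weights.

```bash
python3 -m handwheel '[[0,0,0,0,0,0],[0,0,0,0,0,0],[0,0,0,0,0,0],[0,0,-25,0,0,0],[0,0,-60,0,0,0],[0,0,-100,0,0,0],[0,0,-140,0,0,0],[0,0,-170,0,0,0],[0,0,-180,0,0,0],[0,0,-180,0,0,0]]' 0.6
python3 - <<'E'
from h import *
P={'p0':(.6363,-.0519),'p1':(.632,.0335),'w1src':(.595,-.2723),'w0src':(.4336,-.2672)}
for n in('scene','side','wrist'):
    c=cam(n);h=cv2.cvtColor(c['img'],cv2.COLOR_RGB2HSV)
    save(c,'f_'+n+'.png')
    print(n,{k:px(c,[*v,.08 if k[0]=='p' else .056]).round(0).tolist() for k,v in P.items()})
    m=cv2.inRange(h,(14,80,90),(32,255,255));q,l,st,ce=cv2.connectedComponentsWithStats(m)
    for i in range(1,q):
        x,y,w,hh,a=st[i]
        if 25<a<1500 and w<60: print(ce[i].round(1),a,w,hh,pt(c,*ce[i],.070).round(3)[:2])
    m=cv2.inRange(h,(0,150,50),(8,255,255))|cv2.inRange(h,(172,150,50),(180,255,255));q,l,st,ce=cv2.connectedComponentsWithStats(m)
    for i in range(1,q):
        if 20<st[i,4]<1500: print(' red',ce[i].round(1),st[i,4],pt(c,*ce[i],.065).round(3)[:2])
E
```

```text
clock: 42.97
ee_pos: [0.4955, 0.1876, 0.2382]
tool_rot: [-0.578, 0.816, -0.002, 0.006]
contact_force: [-0.1, 0.5, -0.8]
grip_width: 0.0528
scene {'p0': [309.0, 225.0], 'p1': [335.0, 213.0], 'w1src': [226.0, 255.0], 'w0src': [202.0, 219.0]}
[503.2   3.2] 100 20 9 [-0.385  1.859]
[583.   23.4] 600 48 25 [0.056 1.939]
[468.4  27.4] 43 13 7 [-0.216  1.415]
[471.4  82.9] 131 19 14 [0.242 0.958]
[568.2  97.4] 257 24 21 [0.531 1.169]
[524.2 107.8] 92 9 13 [0.496 0.962]
[523.3 214.4] 569 46 52 [0.904 0.464]
[572.4 190.2] 34 6 12 [0.907 0.671]
[449.2 195.2] 265 19 17 [0.732 0.357]
[444.5 215.9] 68 18 9 [0.792 0.281]
 red [352.7 175.7] 68 [0.499 0.189]
 red [451.7 181.7] 90 [0.683 0.416]
side {'p0': [311.0, 175.0], 'p1': [297.0, 190.0], 'w1src': [356.0, 155.0], 'w0src': [402.0, 168.0]}
[532.7 122.6] 763 32 38 [ 0.101 -0.838]
[311.2 178.6] 118 13 13 [ 0.636 -0.05 ]
[179.5 252.5] 414 25 23 [0.727 0.359]
[185.8 277.6] 104 23 13 [0.66  0.406]
[280.2 297.9] 33 8 7 [0.467 0.357]
 red [534.2 104.2] 45 [ 0.107 -1.09 ]
 red [174.3 234.4] 47 [0.79  0.317]
 red [310.7 240.2] 26 [0.503 0.18 ]
wrist {'p0': [568.0, -99.0], 'p1': [453.0, -47.0], 'w1src': [848.0, -137.0], 'w0src': [820.0, 78.0]}
[28.5  4.4] 420 55 15 [0.714 0.363]
[95.2 13.6] 165 25 26 [0.69  0.315]
[275.8  63. ] 962 43 39 [0.606 0.189]
[411.8  80.1] 41 30 14 [0.554 0.083]
[200.9 224.3] 146 13 15 [0.493 0.314]
[202.7 262.4] 694 18 66 [0.454 0.331]
[177.8 340.8] 464 27 63 [0.375 0.399]
[468.3 351.1] 295 13 60 [0.254 0.096]
 red [368.4 100.7] 194 [0.55  0.123]
 red [320.5 175.8] 351 [0.499 0.187]
```

```bash
python3 -m handwheel '[[40,-22,0,0,0,0],[80,-45,0,0,0,0],[122,-68,0,0,0,0],[122,-68,0,0,0,0],[122,-68,0,0,0,0],[122,-68,0,0,0,0]]'
python3 - <<'E'
from h import *
c=cam('wrist');save(c,'v.png');h=cv2.cvtColor(c['img'],cv2.COLOR_RGB2HSV)
b=cv2.inRange(h,(100,120,40),(125,255,255))
for k,v in {'p0':(.6363,-.0519),'p1':(.632,.0335),'p2':(.6275,.1187)}.items():
    ku=px(c,[*v,.08]);pu=px(c,[*v,.024]);print(k,'pad px',pu.round(0),'knob px',ku.round(0))
    x,y=ku.astype(int)
    for dy in(-16,-8,0,8,16): print([tuple(int(t) for t in c['img'][y+dy,x+dx]) if 0<=y+dy<400 and 0<=x+dx<640 else None for dx in(-24,-12,0,12,24)])
q,l,st,ce=cv2.connectedComponentsWithStats(b)
for i in range(1,q):
    if st[i,4]>100: print('blue',st[i],ce[i].round(0),pt(c,*ce[i],.024).round(3))
E
```

```text
clock: 43.62
ee_pos: [0.5157, 0.0483, 0.2326]
tool_rot: [-0.577, 0.817, -0.001, 0.0]
contact_force: [0.4, -0.1, -0.3]
grip_width: 0.0528
p0 pad px [380.  18.] knob px [391.   3.]
[None, None, None, None, None]
[None, None, None, None, None]
[(111, 111, 114), (225, 202, 122), (225, 202, 122), (224, 196, 115), (96, 100, 107)]
[(64, 64, 66), (167, 133, 72), (226, 205, 125), (228, 193, 116), (90, 95, 102)]
[(61, 61, 62), (89, 71, 39), (90, 69, 35), (113, 112, 115), (190, 159, 121)]
p1 pad px [296.  55.] knob px [291.  49.]
[(230, 211, 164), (109, 107, 112), (227, 203, 123), (233, 197, 116), (113, 113, 115)]
[(62, 112, 198), (226, 190, 109), (228, 206, 122), (229, 213, 131), (110, 111, 114)]
[(106, 99, 92), (228, 193, 114), (229, 207, 127), (229, 214, 131), (114, 113, 115)]
[(84, 89, 104), (61, 60, 62), (229, 204, 123), (227, 206, 124), (115, 114, 117)]
[(75, 137, 215), (103, 104, 106), (82, 64, 34), (66, 56, 44), (112, 111, 116)]
p2 pad px [217.  91.] knob px [198.  91.]
[(229, 209, 163), (231, 195, 142), (66, 126, 204), (70, 128, 204), (71, 129, 206)]
[(228, 196, 151), (132, 149, 192), (66, 126, 203), (71, 130, 205), (68, 130, 206)]
[(229, 202, 157), (119, 135, 184), (67, 126, 204), (66, 128, 202), (68, 129, 206)]
[(229, 201, 154), (223, 188, 137), (66, 125, 204), (69, 127, 205), (72, 131, 206)]
[(171, 139, 102), (229, 195, 150), (67, 125, 204), (66, 126, 204), (68, 128, 205)]
blue [346   0  66  55 685] [370.  37.] [ 0.623 -0.039  0.024]
blue [264  39  66  51 569] [295.  75.] [0.616 0.04  0.024]
blue [ 186   57   64   67 3326] [218.  90.] [0.628 0.118 0.024]
```

Both knobs are where they belong over spots 0 and 1. Handing in.

```bash
python3 -c "
from plant import *
print(close_job(), sense()['clock'])"
```

```text
the job is handed in; nothing more can be done
the job is handed in; nothing more can be done
```

I finished the job and handed it in at about 44 s of robot time. The simulator gives no verdict, so this rests on my own checks.

- **Weights:** I found two weights and stood them on spots 0 and 1; the third spot stays empty. The last wrist picture shows both knobs at their expected pixels, about 3 mm off at most. In the last side and scene pictures my colour search found only the spot 0 weight (side) and neither (scene), so spot 1 rests on the wrist picture alone.
- **Bolt:** It stopped hard at 53 mm on the first push. I drew it back to measure the full travel, which came to 60.2 mm, then pushed it home again before scribing. At the end I drew it fully back, against its stop after 60 mm.
- **Seam:** I drew it from the green dot to the red dot at about 2 cm/s with 2–6 N on the tip. By my measurements the tip was up to about 2 mm off the line, at the first corner. It ended inside the red dot, about 1.5 mm from its centre.
- **Scriber:** It lies in both notches with the tip the same way as before, seen in a picture just after release. I saw no grip slip or knocked weight.

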